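# Deburr brass plugs in a tub of ceramic beads

## Robot

A 7-joint arm with a two-finger parallel gripper is mounted at the origin on a cart in front of the work surface, level with it; the furniture and walls round the work are solid. World frame = base frame: x ahead of the robot, y to its left, z up, the work surface at z = 0. Lengths are in m, angles in degrees, forces in N, time in s.
With the tool pointing down it reaches from about 0.425 to 0.875 m from the base axis. Payload 4.7 kg.
Tool frame: the origin (TCP) lies midway between the tips of the shut fingers; the grasp point (between the pads) lies 19 mm behind it (env.grip_depth is the distance from the TCP to the grasp point, in m); z points along the fingers, y is the line along which they close (so a half turn about z gives the same grasp; the last joint's range is limited). The gripper opens to 87 mm and grips with 3 to 60 N. Pads are 19 mm wide; open, the fingers measure 117 mm over their backs; the gripper's body (75 mm by 190 mm) begins 51 mm behind the grasp point.
Start: joints at [-72.875, 18.392, -4.016, 83.108, 1.295, 78.541, -3.26], TCP at [0.183, 0.624, 0.223] pointing down, gripper open.
Joint ranges: [-163.93, 163.93], [-17.29, 119.83], [-79.2, 71.16], [3.27, 140.29], [-89.18, 269.18], [5.43, 117.66], [-154.24, 154.24]. Speed limits (degrees/s): [147.25, 147.25, 180, 180, 180, 180, 180].

## Interface

Orientations are given as [roll, pitch, yaw] about the fixed x, y, z axes, in that order (R = Rz(yaw) Ry(pitch) Rx(roll)).
In Python, from cell import get_obs, optics, env, nets gives the robot as it stands.
- The arm moves only by the shell command python3 -m creep 'ROWS' [FORCE]. ROWS is JSON, a list of rows, each an object of numbers: "wx", "wy", "wz": the turn, a rotation vector about the tool's x, y, z in degrees; "tx", "ty", "tz": the shift along the tool's x, y, z in mm; "gripper": the opening, from -1 (shut) to 1 (fully open). A call has 1 to 5 rows; each row is the pose to reach, as a shift and turn from the pose commanded when the call began, along the tool's axes at that moment; what a row does not reach only later rows make up. A row lasts 1/12 s, in which the tool goes at most 41.7 mm and 7.16 degrees, less where a joint would pass 70% of its speed; a pose out of reach is approached as far as the arm can. A call with a gripper value outside its range is refused whole. The fingers move at their own pace and stop on an object; FORCE is the grip in N (left out, the last holds). Time passes only in rows, so rows that repeat a pose let the fingers close. It gives the time, the measured TCP pose, the force, the opening and the grip force at its end, in the units of the state.
- get_obs(): the state, without advancing time (a new reading comes with each control period).
- optics.read_camera(name): name is "side" or "top"; returns (picture, depth): 400x640x3 uint8, red, green, blue; 400x640 float32, m along the optical axis (not along the pixel's ray), 0 where there is no reading.
- optics.camera_info(name): a dict with "fovy" (degrees; the focal length in pixels is half the picture's height over the tangent of half this angle, whatever the lens; pixels are square), "cx", "cy" (the principal point, pixels), "R" (3x3) and "t" (3): a world point X has camera coordinates R X + t. Camera axes: x right, y down, z forward; pixel columns grow to the right and rows downward; lengths in m; the calibration is good to about 2 mm. A picture is of the moment at which its call begins. camera_info takes no time and is no camera call.
- env.sign_off(): hands the job in; it is judged then, once.
Trained networks look in the newest picture that a camera, given by its name, has taken for a name from the list of things; names that differ only in an ending like _2 or _b are one class to them, and where a whole thing is asked for, a point or a joint stands for the part that bears it (a point fixed in the world has none). Each returns a list of dicts, best first, with "confidence" (0 to 1); they miss things now and then, are a little off and sometimes report something else, mostly with a low value. They report only what shows in the picture. A call takes as long as a camera call. They do not tell look-alikes from the thing itself.
- nets.look_for(query, camera): "point" ([x, y, z] in m, in world coordinates, good to about 4 mm: the middle of the surface that is visible of it).
- nets.place_of(query, camera): "point" ([x, y, z] in m, in world coordinates, good to about 4 mm: a listed point, or the origin of a listed thing).
The state is a dict: "time_s": time; "qpos": joint angles; "joint_velocities": joint speeds; "effort": joint torques, N m; "tool_pos": TCP position; "tool_rot": TCP orientation; "force": force on the tool from outside, world axes, zero at the start; "wrist_torque": the same for the moment, N m; "grip_width": finger opening in m; "grasp_force": force on a finger pad.
Only numpy, scipy, OpenCV 4.12 (cv2) and the standard library are available. Lean on these libraries where they do the work, as an engineer would, in place of code of your own. Each camera call takes 0.05 s, during which the arm holds its last target. There are 200 camera calls.

## Task

Deburr the brass plugs in the bead tub: swing the magnifier well clear of the tub (about a quarter turn or more to the left), put all the brass plugs in with the beads, then take the stirring rod from its fork and, with its tip close to the tub's floor, stir at least three full wide turns clockwise as seen from above, well out from the middle, so that the beads are moved about. Then hang the rod upright in its fork again and last swing the magnifier back so that the lens is centred over the tub for inspection. Plugs and beads must all stay in the tub, and the grease tin, feeler gauge and ball bearing must be left alone.

Things in the scene. Friction and masses are not known exactly. Their poses are not given: they have to be found in the camera images.
- magnifier_arm (a joint): angle of the magnifier's stiff swing arm about the upright post of its stand. 0: the arm points along the stand's -y axis; the value grows as the arm swings clockwise seen from above (from over the tub, across the side nearest the robot, to the left). Range -0.6 to 2.6; it starts between -0.25 and 0.35, roughly over the tub, and stays where it is left. Friction 0.4 N m (about 3.5 N at the knob).
- magnifier_stand: stand of the magnifier, fixed to the worktop: dark round foot 96 mm across and a steel post 18 mm thick; the black hinge head, 32 mm across, ends 183 mm above the worktop. Origin at the foot's underside, on the post's axis, which is the hinge axis.
- lens (a point): centre of the round magnifying lens (white ring, 113 mm outside, 13 mm thick) at the end of the swing arm, 197 mm from the hinge axis and 170 mm above the worktop. The arm is a flat aluminium bar 18 mm wide and 12 mm thick, at the same height.
- knob_top (a point): top centre of the black upright round knob on the swing arm, by which it is swung: 18 mm diameter, rising 43 mm above the bar, top 219 mm above the worktop, 115 mm from the hinge axis, in line with the lens.
- tub: round open steel tub, fixed to the worktop: 60 mm high, outside diameter 152 mm at the foot and 166 mm at the rim (171 mm over the rim's bead), wall 4 mm, floor 5 mm thick. Origin at the centre of the underside, z up. It holds eight ceramic beads.
- rod: the stirring rod, hanging upright in the fork of its stand at the start, tip 14 mm above the worktop; 174 mm long, about 0.12 kg; origin at its tip, z along the rod to its handle. From the tip: steel stick 12 mm thick to 105 mm; round steel collar 30 mm across from 105 to 111 mm; square wooden handle 22 x 22 mm (sides along the rod's x and y) from 111 to 174 mm, where it is gripped.
- rod_stand: stand for the rod, fixed to the worktop: foot 110 x 80 x 8 mm (from 40 mm in front of to 70 mm behind the origin), a steel upright 14 x 44 mm whose centre is 55 mm behind the origin, and a level fork of two prongs at its top. Origin at the foot's underside below the rod's place; x axis points from the fork's open front to the upright.
- fork_seat (a point): where the rod's collar rests: centre of the 16 mm wide slot between the prongs, level with their top, 119 mm above the worktop. The slot is open toward the stand's -x; straight prongs begin 28 mm in front of this point and flared tips end 44 mm in front. The rod is lifted a little and drawn out along -x, and put back the same way.
- plug0: brass plug with a hexagonal foot, 27 x 24 mm and 20 mm high, 50 g, one of up to four alike; stands on the worktop to the right of the tub. Origin at the centre of its underside, z up through its round top. May be absent.
- plug1: brass plug with a hexagonal foot, 27 x 24 mm and 20 mm high, 50 g, one of up to four alike; stands on the worktop to the right of the tub. Origin at the centre of its underside, z up through its round top. May be absent.
- plug2: brass plug with a hexagonal foot, 27 x 24 mm and 20 mm high, 50 g, one of up to four alike; stands on the worktop to the right of the tub. Origin at the centre of its underside, z up through its round top. May be absent.
- plug3: brass plug with a hexagonal foot, 27 x 24 mm and 20 mm high, 50 g, one of up to four alike; stands on the worktop to the right of the tub. Origin at the centre of its underside, z up through its round top. May be absent.
- bead0: one of eight alike white ceramic beads in the tub: ball 20 mm in diameter, 14 g; origin at its centre.
- bead1: one of eight alike white ceramic beads in the tub: ball 20 mm in diameter, 14 g; origin at its centre.
- bead2: one of eight alike white ceramic beads in the tub: ball 20 mm in diameter, 14 g; origin at its centre.
- bead3: one of eight alike white ceramic beads in the tub: ball 20 mm in diameter, 14 g; origin at its centre.
- bead4: one of eight alike white ceramic beads in the tub: ball 20 mm in diameter, 14 g; origin at its centre.
- bead5: one of eight alike white ceramic beads in the tub: ball 20 mm in diameter, 14 g; origin at its centre.
- bead6: one of eight alike white ceramic beads in the tub: ball 20 mm in diameter, 14 g; origin at its centre.
- bead7: one of eight alike white ceramic beads in the tub: ball 20 mm in diameter, 14 g; origin at its centre.
- grease: closed grease tin, 65 mm across, 32 mm high, behind the plugs on the right; not to be moved. Origin at the centre of its underside.
- feelers: folded feeler gauge set, 136 x 29 x 10 mm, lying front right of the tub; not to be moved. Origin at the centre of its underside, long side along its y axis.
- big_bearing: ball bearing lying flat, 48 mm across, 14 mm high, behind the work near the rod stand; not to be moved. Origin at the centre of its underside.
There are look-alikes about, which are no part of the job. What is shaped like the plug1 but purple is not meant.

How it is judged (in metres and radians):
On the way, in this order (a step that is already met when the one before it is completed fails the run):
1. the magnifier is swung well clear of the tub (lens centre more than 0.2 m from the tub's centre, seen from above) (horizontal distance between lens and tub above 0.2 m), for 0.2 s.
2. all the brass plugs are in the tub (horizontal distance between each of plug0, plug1, plug2, plug3 and tub below 0.078 m and height (world z) of each of plug0, plug1, plug2, plug3 below 0.055 m), for 0.2 s.
3. with the rod's tip down among the beads, the stirring passes the tub's +x side (z of rod in the frame of tub below 0.025 m and x of rod in the frame of tub between 0.016 and 0.07 m and y of rod in the frame of tub between -0.016 and 0.016 m), for 0.03 s.
4. with the rod's tip down among the beads, the stirring passes the tub's -y side (z of rod in the frame of tub below 0.025 m and y of rod in the frame of tub between -0.07 and -0.016 m and x of rod in the frame of tub between -0.016 and 0.016 m), for 0.03 s.
5. with the rod's tip down among the beads, the stirring passes the tub's -x side (z of rod in the frame of tub below 0.025 m and x of rod in the frame of tub between -0.07 and -0.016 m and y of rod in the frame of tub between -0.016 and 0.016 m), for 0.03 s.
6. with the rod's tip down among the beads, the stirring passes the tub's +y side (z of rod in the frame of tub below 0.025 m and y of rod in the frame of tub between 0.016 and 0.07 m and x of rod in the frame of tub between -0.016 and 0.016 m), for 0.03 s.
7. with the rod's tip down among the beads, the stirring passes the tub's +x side again, after one clockwise turn (all of step 3), for 0.03 s.
8. with the rod's tip down among the beads, the stirring passes the tub's -x side again (all of step 5), for 0.03 s.
9. with the rod's tip down among the beads, the stirring passes the tub's +x side a third time, after two clockwise turns, and the beads have been moved about (10 mm or more, on both sides of the tub) (all of step 7 and distance of any of bead0, bead1, bead2 from where it was at the start of the episode above 0.01 m and distance of any of bead3, bead4, bead5 from where it was at the start of the episode above 0.01 m), for 0.03 s.
10. the rod hangs upright in its fork again (horizontal distance between rod and fork_seat below 0.015 m and z of rod in the frame of fork_seat between -0.109 and -0.098 m and angle between rod's own z axis and vertical below 0.15 rad), for 0.2 s.
At the end, for the whole second after the job is handed in: All plugs present and all beads are in the tub (within 78 mm of its axis, lower than 55 mm); the rod hangs in the fork (collar on the prongs, tip within 15 mm of below the seat, tilt under 0.15 rad); the lens centre is within 35 mm of the tub's axis seen from above, at rest (all of step 2 and all of step 10 and horizontal distance between each of bead0, bead1, bead2, bead3, bead4, bead5, bead6, bead7 and tub below 0.078 m and height (world z) of each of bead0, bead1, bead2, bead3, bead4, bead5, bead6, bead7 below 0.055 m and horizontal distance between lens and tub below 0.035 m and velocity of joint magnifier_arm between -0.05 and 0.05 rad/s); the robot touches nothing.
It fails at once if the grease tin, feeler gauge or ball bearing is moved more than 3 cm (distance of any of grease, feelers, big_bearing from where it was at the start of the episode above 0.03 m).
Of plug0, plug1, plug2, plug3 only 2 to 4 are there at a start; the rules pass over those that are not, and their reading is None.
At some moment in a run one of plug0, plug1, plug2, plug3 may be knocked a few centimetres aside while the robot is not near it.
Once in a run the grip may slacken for a moment while it holds something.
It also fails if it takes over 210 s, if anything falls off the work surface, if the arm or the gripper's body presses on something with over 40 N, if the wrist force passes 120 N, or if a joint passes its speed limit or range.

## Working session

There is one attempt and no reset: what is moved stays moved. The work goes in short steps, Python scripts to look and compute and a shell command to move; the robot and the scene stay as the last step left them, time stands still between calls to the robot, and variables do not carry over. Pictures are saved under pics/ and viewed, at most 14 in all, crops included, and the job is handed in when it is done.

```bash
ls; mkdir -p pics
python3 - <<'E'
from cell import get_obs, optics, env, nets
import cv2,numpy as np
o=get_obs();print({k:np.round(v,3).tolist() for k,v in o.items()})
for c in("top","side"):
    p,d=optics.read_camera(c);cv2.imwrite(f"pics/{c}0.png",p[:,:,::-1]);np.save(f"{c}0.npy",d)
    for q in["magnifier_stand","knob_top","lens","tub","rod","fork_seat","rod_stand","plug0","grease","feelers","big_bearing"]:
        r=nets.place_of(q,c);print(c,q,[(np.round(x["point"],3).tolist(),round(x["confidence"],2)) for x in r][:6])
E
```

```text
pics
{'time_s': 0.0, 'qpos': [-72.874, 18.439, -4.015, 83.177, 1.295, 78.54, -3.261], 'joint_velocities': [0.123, 0.08, 0.088, -0.142, -0.012, -0.042, -0.049], 'effort': [0.001, -49.13, -0.404, -31.253, -0.064, 0.044, 0.0], 'tool_pos': [0.183, 0.623, 0.221], 'tool_rot': [-179.889, 0.006, 163.683], 'force': [0.507, -0.374, -0.362], 'wrist_torque': [0.007, 0.027, -0.004], 'grasp_force': 0.0, 'grip_width': 0.087}
top magnifier_stand [([0.604, 0.195, -0.0], 0.84), ([0.45, 0.157, 0.016], 0.65), ([0.407, 0.153, 0.016], 0.28)]
top knob_top [([0.495, 0.173, 0.225], 0.8), ([0.434, -0.135, 0.002], 0.47)]
top lens [([0.413, 0.15, 0.171], 0.94)]
top tub [([0.414, 0.137, -0.003], 0.7)]
top rod [([0.655, -0.202, 0.017], 0.58)]
top fork_seat [([0.649, -0.201, 0.118], 0.59)]
top rod_stand [([0.651, -0.205, 0.0], 0.87)]
top plug0 [([0.396, -0.351, 0.001], 0.61), ([0.515, -0.349, -0.001], 0.53), ([0.657, -0.199, 0.016], 0.47), ([0.436, -0.417, -0.003], 0.43), ([0.497, -0.264, -0.001], 0.41)]
top grease [([0.662, -0.331, 0.001], 0.88), ([0.419, 0.18, 0.015], 0.68)]
top feelers [([0.434, -0.134, -0.002], 0.59), ([0.66, -0.329, -0.001], 0.59)]
top big_bearing [([0.685, -0.064, -0.003], 0.52)]
side magnifier_stand [([0.61, 0.199, 0.002], 0.78), ([0.414, 0.125, 0.016], 0.17)]
side knob_top [([0.493, 0.168, 0.219], 0.79)]
side lens [([0.416, 0.151, 0.174], 0.91)]
side tub [([0.412, 0.142, 0.0], 0.81), ([0.515, -0.347, 0.002], 0.18)]
side rod [([0.649, -0.198, 0.011], 0.68)]
side fork_seat [([0.652, -0.198, 0.118], 0.63)]
side rod_stand [([0.652, -0.202, 0.001], 0.84)]
side plug0 [([0.432, -0.415, -0.006], 0.63), ([0.514, -0.346, 0.003], 0.55), ([0.397, -0.341, 0.001], 0.51), ([0.492, -0.26, 0.0], 0.41)]
side grease [([0.692, -0.067, -0.001], 0.7), ([0.66, -0.331, -0.004], 0.67), ([0.605, 0.198, 0.001], 0.38), ([0.65, -0.197, 0.122], 0.29)]
side feelers [([0.433, -0.131, 0.002], 0.62)]
side big_bearing []
```

View pics/top0.png

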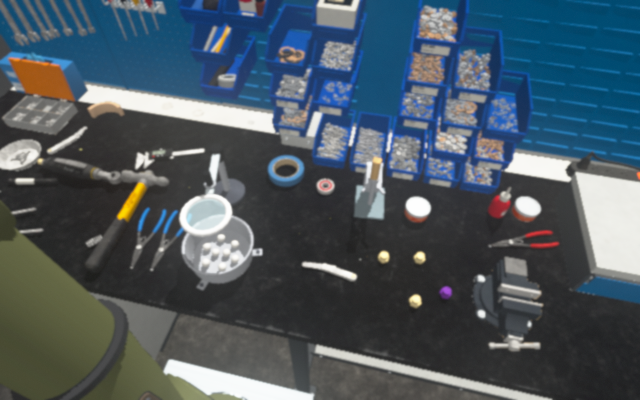

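View pics/side0.png

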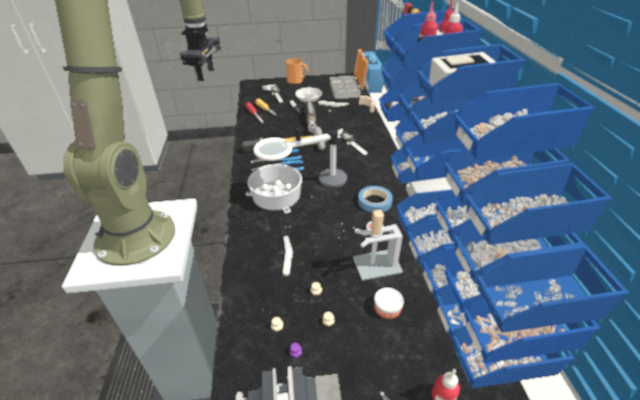

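```bash
cat > h.py <<'E'
from cell import get_obs, optics, env, nets
import cv2,numpy as np
from scipy.spatial.transform import Rotation as Ro
def proj(c,X):
    i=optics.camera_info(c);f=200/np.tan(np.radians(i["fovy"])/2);P=np.array(i["R"])@np.array(X,float)+i["t"]
    return P[0]/P[2]*f+i["cx"],P[1]/P[2]*f+i["cy"]
def cloud(c,d):
    i=optics.camera_info(c);f=200/np.tan(np.radians(i["fovy"])/2)
    v,u=np.mgrid[:400,:640];P=np.stack([(u-i["cx"])/f*d,(v-i["cy"])/f*d,d],-1)
    return (P-i["t"])@np.array(i["R"])
def delta(x,y,z,yaw=None):
    "tool-axis shift in mm (and wz deg) to world TCP target, tool straight down at the yaw given"
    o=get_obs();R=Ro.from_euler('xyz',o["tool_rot"],degrees=True)
    s=R.inv().apply(np.array([x,y,z])-o["tool_pos"])*1000
    w=(R.inv()*Ro.from_euler('xyz',[180,0,o["tool_rot"][2] if yaw is None else yaw],degrees=True)).as_rotvec(degrees=True)
    print("t",s.round(1),"w",w.round(1))
def st():
    o=get_obs();print(round(o["time_s"],2),np.round(o["tool_pos"],4),np.round(o["tool_rot"],1),"F",np.round(o["force"],1),"w",round(o["grip_width"],4),"g",round(o["grasp_force"],1),"q",np.round(o["qpos"],0))
E
python3 - <<'E'
from h import *
for X in [[.432,-.416,.02],[.515,-.348,.02],[.397,-.346,.02],[.495,-.262,.02]]: print(X,np.round(proj("top",X)),np.round(proj("side",X)))
p,d=optics.read_camera("top");i=optics.camera_info("top");print("cam",-np.array(i["R"]).T@i["t"])
c=[proj("top",X) for X in [[.36,-.45,0],[.56,-.22,0],[.36,-.22,0],[.56,-.45,0]]]
c=np.array(c).astype(int);a,b=c.min(0).clip(0),c.max(0);print(a,b)
cv2.imwrite("pics/crop1.png",cv2.resize(p[a[1]:b[1],a[0]:b[0],::-1],None,fx=4,fy=4,interpolation=cv2.INTER_CUBIC)[:600,:800])
E
```

```text
[0.432, -0.416, 0.02] [447. 291.] [294. 347.]
[0.515, -0.348, 0.02] [420. 255.] [329. 315.]
[0.397, -0.346, 0.02] [416. 298.] [277. 320.]
[0.495, -0.262, 0.02] [385. 255.] [316. 286.]
cam [-0.03632163 -0.20969484  0.887422  ]
[358 234] [459 326]
```

View crop.

Top view: four plug-shaped things, at (384,257), (419,258), (415,300) in brass yellow and (446,292) in purple. The first three fit; the purple one is the excluded look-alike. The tub is at (218,250), the lens ring at (206,215) and the rod in its fork at (374,170). In the side view the tub is at (275,188), the knob is up on the arm near (318,140), and the rod is at (377,222).

View pics/crop1.png

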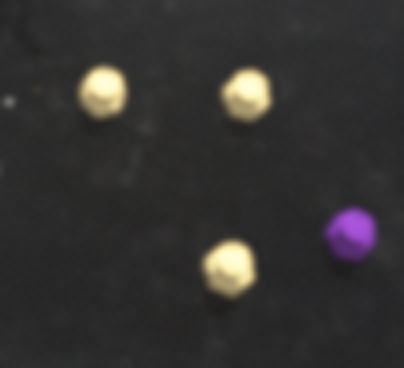

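Run:
```python
from h import *
# colour-based refinement of plugs (tops), rod handle, from depth
for c in("top","side"):
    p,d=optics.read_camera(c);W=cloud(c,d);hsv=cv2.cvtColor(p,cv2.COLOR_RGB2HSV)
    for n,(x,y) in dict(A=(.495,-.262),B=(.515,-.348),C=(.397,-.346)).items():
        m=(np.hypot(W[...,0]-x,W[...,1]-y)<.03)&(W[...,2]>.006)&(d>0);P=W[m];t=P[P[:,2]>P[:,2].max()-.006]
        print(c,n,m.sum(),P.mean(0).round(4),((P.max(0)+P.min(0))/2).round(4),P[:,2].max().round(3))
    m=(np.hypot(W[...,0]-.652,W[...,1]+.2)<.035)&(W[...,2]>.13)&(d>0);P=W[m]
    print(c,"rod",m.sum(),P.min(0).round(4),P.max(0).round(4),cv2.minAreaRect((P[:,:2]*1000).astype(np.float32)))
    m=(np.hypot(W[...,0]-.494,W[...,1]-.17)<.03)&(W[...,2]>.19)&(d>0);P=W[m];print(c,"knob",m.sum(),P.min(0).round(4),P.max(0).round(4))
    # tub rim
    m=(np.hypot(W[...,0]-.413,W[...,1]-.14)<.1)&(abs(W[...,2]-.06)<.008)&(d>0);P=W[m][:,:2]*1000
    print(c,"rim",m.sum(),cv2.minEnclosingCircle(P.astype(np.float32)))
    m=(np.hypot(W[...,0]-.652,W[...,1]+.2)<.1)&(abs(W[...,2]-.008)<.004)&(d>0);P=W[m][:,:2]*1000
    print(c,"foot",m.sum(),cv2.minAreaRect(P.astype(np.float32)))
    m=(np.hypot(W[...,0]-.652,W[...,1]+.2)<.09)&(abs(W[...,2]-.116)<.007)&(d>0);P=W[m][:,:2]*1000
    print(c,"fork",m.sum(),cv2.minAreaRect(P.astype(np.float32)))
```

```text
top A 74 [ 0.4937 -0.2599  0.0144] [ 0.4944 -0.2603  0.0143] 0.023
top B 77 [ 0.5121 -0.3479  0.0145] [ 0.5131 -0.3482  0.0145] 0.023
top C 91 [ 0.3938 -0.3464  0.0145] [ 0.3942 -0.3466  0.0144] 0.023
top rod 194 [ 0.6385 -0.2118  0.1302] [ 0.6624 -0.1899  0.1889] ((650.5896606445312, -201.09718322753906), (21.770618438720703, 23.49845314025879), 86.73081970214844)
top knob 104 [0.4859 0.1571 0.1904] [0.5032 0.1759 0.2203]
top rim 443 ((412.189453125, 138.1382598876953), 85.15486907958984)
top foot 704 ((664.58447265625, -196.0709686279297), (127.8982925415039, 184.42198181152344), 24.41988754272461)
top fork 254 ((659.4967651367188, -197.41842651367188), (107.1760025024414, 57.50347137451172), 7.712152004241943)
side A 84 [ 0.4945 -0.2619  0.0149] [ 0.4938 -0.2606  0.0145] 0.023
side B 94 [ 0.5124 -0.3502  0.0153] [ 0.5125 -0.3496  0.0148] 0.024
side C 103 [ 0.3947 -0.3489  0.0148] [ 0.3941 -0.3475  0.0145] 0.023
side rod 241 [ 0.639  -0.2127  0.1305] [ 0.6615 -0.1897  0.1902] ((650.2374877929688, -201.3911590576172), (22.1345157623291, 23.35331916809082), 2.720543384552002)
side knob 62 [0.4858 0.1566 0.1904] [0.502  0.1764 0.2195]
side rim 377 ((405.6705627441406, 138.60914611816406), 88.72998046875)
side foot 838 ((661.49169921875, -189.24484252929688), (112.74304962158203, 134.90243530273438), 6.299330711364746)
side fork 398 ((657.944580078125, -201.21229553222656), (105.56381225585938, 55.60593795776367), 5.296998023986816)
```

Crop: brass plugs at crop pixels (103,92), (247,95) and (230,268), and the purple one at (352,235). So there are three real plugs: A (.4945,-.2605), B (.513,-.349) and C (.394,-.3475). First job is the magnifier.

```bash
python3 -m creep '[{"tz":-30,"wz":7},{"tz":-60,"wz":14},{"tz":-85,"wz":21},{"tz":-85,"wz":28},{"tz":-85,"wz":35}]'; python3 -m creep '[{"wz":7},{"wz":14},{"wz":21},{"wz":28},{"wz":35}]'
python3 - <<'E'
from h import *
st();delta(.4945,.167,.30,90)
E
```

```text
1.35 [0.1826 0.6238 0.2226] [180.    0.  163.7] F [-0.1  1.2 -0. ] w 0.0871 g 0.0 q [-73.  18.  -4.  83.   1.  79.  -3.]
t [-427.7 -350.8  -77.4] w [ 0.  -0.  73.7]validation failed for argument at $[0]...
validation failed for argument at $[0]...
```

```bash
python3 -m creep '[{"wx":0,"wy":0,"wz":7,"tx":0,"ty":0,"tz":-30,"gripper":1},{"wx":0,"wy":0,"wz":35,"tx":0,"ty":0,"tz":-80,"gripper":1},{"wx":0,"wy":0,"wz":35,"tx":0,"ty":0,"tz":-80,"gripper":1},{"wx":0,"wy":0,"wz":35,"tx":0,"ty":0,"tz":-80,"gripper":1},{"wx":0,"wy":0,"wz":35,"tx":0,"ty":0,"tz":-80,"gripper":1}]'
python3 - <<'E'
from h import *
st();delta(.4945,.167,.30,90)
E
```

```text
time_s: 1.77
tool_pos: [0.1828, 0.6245, 0.3044]
tool_rot: [179.9, -0.1, 128.3]
force: [0.1, 0.5, -0.4]
grip_width: 0.0872
grasp_force: 0.0
1.77 [0.1828 0.6245 0.3044] [ 1.799e+02 -1.000e-01  1.283e+02] F [ 0.1  0.5 -0.4] w 0.0872 g 0.0 q [-76.  17.   0.  76.  -0.  87. -38.]
t [-552.2  -39.3    3.2] w [ 0.1 -0.2 38.3]
```

```bash
python3 -m creep '[{"wx":0,"wy":0,"wz":35,"tx":-180,"ty":-13,"tz":0,"gripper":1},{"wx":0,"wy":0,"wz":35,"tx":-180,"ty":-13,"tz":0,"gripper":1},{"wx":0,"wy":0,"wz":35,"tx":-180,"ty":-13,"tz":0,"gripper":1},{"wx":0,"wy":0,"wz":35,"tx":-180,"ty":-13,"tz":0,"gripper":1},{"wx":0,"wy":0,"wz":35,"tx":-180,"ty":-13,"tz":0,"gripper":1}]'
python3 - <<'E'
from h import *
st();delta(.4945,.167,.30,90)
E
```

```text
time_s: 2.18
tool_pos: [0.2905, 0.4694, 0.3034]
tool_rot: [179.8, 0.1, 92.8]
force: [0.8, -0.5, 0.3]
grip_width: 0.0871
grasp_force: 0.0
2.18 [0.2905 0.4694 0.3034] [1.798e+02 1.000e-01 9.280e+01] F [ 0.8 -0.5  0.3] w 0.0871 g 0.0 q [-69.   5.   9.  90.  -1.  85. -58.]
t [-312.2  188.7    4.4] w [0.2 0.1 2.8]
```

```bash
python3 -m creep '[{"wx":0,"wy":0,"wz":2.8,"tx":-156,"ty":94,"tz":0,"gripper":1},{"wx":0,"wy":0,"wz":2.8,"tx":-156,"ty":94,"tz":0,"gripper":1},{"wx":0,"wy":0,"wz":2.8,"tx":-156,"ty":94,"tz":0,"gripper":1},{"wx":0,"wy":0,"wz":2.8,"tx":-156,"ty":94,"tz":0,"gripper":1},{"wx":0,"wy":0,"wz":2.8,"tx":-156,"ty":94,"tz":0,"gripper":1}]' >/dev/null; python3 -m creep '[{"wx":0,"wy":0,"wz":0,"tx":-151,"ty":102,"tz":0,"gripper":1},{"wx":0,"wy":0,"wz":0,"tx":-151,"ty":102,"tz":0,"gripper":1},{"wx":0,"wy":0,"wz":0,"tx":-151,"ty":102,"tz":0,"gripper":1},{"wx":0,"wy":0,"wz":0,"tx":-151,"ty":102,"tz":0,"gripper":1},{"wx":0,"wy":0,"wz":0,"tx":-151,"ty":102,"tz":0,"gripper":1}]'
python3 - <<'E'
from h import *
st();delta(.4945,.167,.19,90)
E
```

```text
time_s: 3.02
tool_pos: [0.4963, 0.1691, 0.3032]
tool_rot: [179.9, 0.1, 90.4]
force: [-0.4, 0.3, 0.2]
grip_width: 0.0868
grasp_force: 0.0
3.02 [0.4963 0.1691 0.3032] [1.799e+02 1.000e-01 9.040e+01] F [-0.4  0.3  0.2] w 0.0868 g 0.0 q [-50.   1.  28.  95.  -0.  85. -21.]
t [ -1.9  -2.1 113.2] w [0.1 0.1 0.4]
```

```bash
python3 -m creep '[{"wx":0,"wy":0,"wz":0,"tx":-2,"ty":-2,"tz":40,"gripper":1},{"wx":0,"wy":0,"wz":0,"tx":-2,"ty":-2,"tz":80,"gripper":1},{"wx":0,"wy":0,"wz":0,"tx":-2,"ty":-2,"tz":113,"gripper":1},{"wx":0,"wy":0,"wz":0,"tx":-2,"ty":-2,"tz":113,"gripper":-1},{"wx":0,"wy":0,"wz":0,"tx":-2,"ty":-2,"tz":113,"gripper":-1}]' 25 >/dev/null; python3 -m creep '[{"wx":0,"wy":0,"wz":0,"tx":0,"ty":0,"tz":0,"gripper":-1},{"wx":0,"wy":0,"wz":0,"tx":0,"ty":0,"tz":0,"gripper":-1},{"wx":0,"wy":0,"wz":0,"tx":0,"ty":0,"tz":0,"gripper":-1},{"wx":0,"wy":0,"wz":0,"tx":0,"ty":0,"tz":0,"gripper":-1},{"wx":0,"wy":0,"wz":0,"tx":0,"ty":0,"tz":0,"gripper":-1}]'
python3 - <<'E'
from h import *
st()
o=get_obs()["tool_pos"];h=np.array([.607,.197]);k=np.array([.4945,.167])
r=np.linalg.norm(k-h);a0=np.degrees(np.arctan2(*(k-h)[::-1]));print(r,a0)
for a in range(0,105,10):
    t=np.radians(a0-a);p=h+.115*np.array([np.cos(t),np.sin(t)]);print(a,((p-k)*1000).round().astype(int))
E
```

```text
time_s: 3.85
tool_pos: [0.4918, 0.1744, 0.1907]
tool_rot: [179.9, -0.1, 90.9]
force: [-0.1, 0.3, 0.6]
grip_width: 0.0482
grasp_force: 0.0
3.85 [0.4918 0.1744 0.1907] [ 1.799e+02 -1.000e-01  9.090e+01] F [-0.1  0.3  0.6] w 0.0482 g 0.0 q [-49.   3.  28. 105.  -2.  72. -20.]
0.11643131022195016 -165.06858282186246
0 [1 0]
10 [-2 20]
20 [-2 40]
30 [ 1 60]
40 [ 8 79]
50 [18 96]
60 [ 31 111]
70 [ 47 124]
80 [ 64 134]
90 [ 83 141]
100 [103 145]
```

```bash
python3 -m creep '[{"wx":0,"wy":0,"wz":0,"tx":0,"ty":0,"tz":0,"gripper":-1},{"wx":0,"wy":0,"wz":0,"tx":0,"ty":0,"tz":0,"gripper":-1},{"wx":0,"wy":0,"wz":0,"tx":0,"ty":0,"tz":0,"gripper":-1},{"wx":0,"wy":0,"wz":0,"tx":0,"ty":0,"tz":0,"gripper":-1},{"wx":0,"wy":0,"wz":0,"tx":0,"ty":0,"tz":0,"gripper":-1}]'
```

```text
time_s: 4.27
tool_pos: [0.4954, 0.1742, 0.1897]
tool_rot: [179.4, -0.1, 90.9]
force: [13.1, 1.3, -7.6]
grip_width: 0.0172
grasp_force: 25.1
```

```bash
python3 -m creep '[{"wx":0,"wy":0,"wz":0,"tx":0,"ty":0,"tz":0,"gripper":-1},{"wx":0,"wy":0,"wz":0,"tx":0,"ty":0,"tz":0,"gripper":-1}]'
```

```text
time_s: 4.43
tool_pos: [0.4954, 0.1742, 0.1897]
tool_rot: [179.5, -0.0, 90.8]
force: [12.8, 2.2, -8.9]
grip_width: 0.017
grasp_force: 25.1
```

```bash
python3 -m creep '[{"wx":0,"wy":0,"wz":0,"tx":0,"ty":0,"tz":0,"gripper":-0.2},{"wx":0,"wy":0,"wz":0,"tx":-7,"ty":3,"tz":0,"gripper":-0.2},{"wx":0,"wy":0,"wz":0,"tx":-7,"ty":3,"tz":0,"gripper":-1},{"wx":0,"wy":0,"wz":0,"tx":-7,"ty":3,"tz":0,"gripper":-1},{"wx":0,"wy":0,"wz":0,"tx":-7,"ty":3,"tz":0,"gripper":-1}]' 30;  python3 -m creep '[{"wx":0,"wy":0,"wz":0,"tx":0,"ty":0,"tz":0,"gripper":-1},{"wx":0,"wy":0,"wz":0,"tx":0,"ty":0,"tz":0,"gripper":-1},{"wx":0,"wy":0,"wz":0,"tx":0,"ty":0,"tz":0,"gripper":-1}]'
```

```text
time_s: 4.85
tool_pos: [0.4955, 0.1668, 0.1896]
tool_rot: [179.8, 0.0, 90.9]
force: [5.6, 1.3, -7.1]
grip_width: 0.0171
grasp_force: 22.4
time_s: 5.1
tool_pos: [0.4955, 0.1668, 0.1896]
tool_rot: [179.8, 0.0, 90.9]
force: [5.1, -0.5, -3.3]
grip_width: 0.0176
grasp_force: 30.0
```

```bash
python3 -m creep '[{"wx":0,"wy":0,"wz":0,"tx":15,"ty":-1,"tz":0,"gripper":-1},{"wx":0,"wy":0,"wz":0,"tx":30,"ty":-2,"tz":0,"gripper":-1},{"wx":0,"wy":0,"wz":0,"tx":45,"ty":-1,"tz":0,"gripper":-1},{"wx":0,"wy":0,"wz":0,"tx":60,"ty":1,"tz":0,"gripper":-1},{"wx":0,"wy":0,"wz":0,"tx":60,"ty":1,"tz":0,"gripper":-1}]'; python3 -m creep '[{"wx":0,"wy":0,"wz":0,"tx":10,"ty":3,"tz":0,"gripper":-1},{"wx":0,"wy":0,"wz":0,"tx":19,"ty":7,"tz":0,"gripper":-1},{"wx":0,"wy":0,"wz":0,"tx":28,"ty":12,"tz":0,"gripper":-1},{"wx":0,"wy":0,"wz":0,"tx":36,"ty":17,"tz":0,"gripper":-1},{"wx":0,"wy":0,"wz":0,"tx":36,"ty":17,"tz":0,"gripper":-1}]'
```

```text
time_s: 5.52
tool_pos: [0.4948, 0.2276, 0.1895]
tool_rot: [180.0, 0.1, 90.9]
force: [3.4, 0.1, -1.0]
grip_width: 0.0173
grasp_force: 30.0
time_s: 5.93
tool_pos: [0.509, 0.2643, 0.1894]
tool_rot: [-179.7, 0.0, 90.9]
force: [-3.6, -0.5, 2.2]
grip_width: 0.017
grasp_force: 29.9
```

```bash
python3 -m creep '[{"wx":0,"wy":0,"wz":0,"tx":8,"ty":6,"tz":0,"gripper":-1},{"wx":0,"wy":0,"wz":0,"tx":15,"ty":13,"tz":0,"gripper":-1},{"wx":0,"wy":0,"wz":0,"tx":22,"ty":21,"tz":0,"gripper":-1},{"wx":0,"wy":0,"wz":0,"tx":28,"ty":29,"tz":0,"gripper":-1},{"wx":0,"wy":0,"wz":0,"tx":33,"ty":38,"tz":0,"gripper":-1}]'; python3 -m creep '[{"wx":0,"wy":0,"wz":0,"tx":5,"ty":9,"tz":0,"gripper":-1},{"wx":0,"wy":0,"wz":0,"tx":9,"ty":18,"tz":0,"gripper":-1},{"wx":0,"wy":0,"wz":0,"tx":12,"ty":27,"tz":0,"gripper":-1},{"wx":0,"wy":0,"wz":0,"tx":14,"ty":37,"tz":0,"gripper":-1},{"wx":0,"wy":0,"wz":0,"tx":16,"ty":47,"tz":0,"gripper":-1}]'; python3 -m creep '[{"wx":0,"wy":0,"wz":0,"tx":0,"ty":0,"tz":0,"gripper":-1},{"wx":0,"wy":0,"wz":0,"tx":0,"ty":0,"tz":0,"gripper":-1},{"wx":0,"wy":0,"wz":0,"tx":0,"ty":0,"tz":0,"gripper":0.3},{"wx":0,"wy":0,"wz":0,"tx":0,"ty":0,"tz":0,"gripper":0.3},{"wx":0,"wy":0,"wz":0,"tx":0,"ty":0,"tz":0,"gripper":0.3}]' 20; python3 -m creep '[{"wx":0,"wy":0,"wz":0,"tx":0,"ty":0,"tz":0,"gripper":0.3},{"wx":0,"wy":0,"wz":0,"tx":0,"ty":0,"tz":-40,"gripper":0.3},{"wx":0,"wy":0,"wz":0,"tx":0,"ty":0,"tz":-80,"gripper":0.3},{"wx":0,"wy":0,"wz":0,"tx":0,"ty":0,"tz":-80,"gripper":0.3}]'
python3 - <<'E'
from h import *
for c in("top","side"):
  optics.read_camera(c)
  for q in("lens","knob_top","plug0","tub"): print(c,q,[(np.round(x["point"],3).tolist(),round(x["confidence"],2)) for x in nets.place_of(q,c)])
E
```

```text
time_s: 6.35
tool_pos: [0.542, 0.3021, 0.1893]
tool_rot: [-179.3, -0.3, 91.1]
force: [-14.3, 5.4, 5.8]
grip_width: 0.0172
grasp_force: 29.9
time_s: 6.77
tool_pos: [0.5889, 0.3243, 0.1895]
tool_rot: [-179.5, -0.7, 91.4]
force: [-8.9, 13.7, 2.3]
grip_width: 0.0154
grasp_force: 30.5
time_s: 7.18
tool_pos: [0.5949, 0.3139, 0.1895]
tool_rot: [180.0, 0.0, 90.9]
force: [0.1, -0.9, -0.2]
grip_width: 0.0284
grasp_force: 0.0
time_s: 7.52
tool_pos: [0.5988, 0.3137, 0.2787]
tool_rot: [179.3, -0.4, 90.8]
force: [2.2, -0.5, 1.2]
grip_width: 0.0524
grasp_force: 0.0
top lens [([0.58, 0.396, 0.168], 0.73)]
top knob_top [([0.593, 0.314, 0.219], 0.94)]
top plug0 [([0.394, -0.347, 0.002], 0.67), ([0.434, -0.415, -0.003], 0.47), ([0.516, -0.348, 0.002], 0.42)]
top tub [([0.414, 0.137, -0.001], 0.9), ([0.655, -0.2, 0.017], 0.37), ([0.452, 0.156, 0.016], 0.31), ([0.588, 0.316, 0.219], 0.25)]
side lens [([0.58, 0.394, 0.17], 0.9)]
side knob_top [([0.59, 0.311, 0.216], 0.95), ([0.512, -0.35, -0.001], 0.64)]
side plug0 [([0.435, -0.412, -0.004], 0.57), ([0.513, -0.348, 0.001], 0.52), ([0.491, -0.258, 0.002], 0.52), ([0.395, -0.343, -0.001], 0.46), ([0.412, 0.127, 0.015], 0.21)]
side tub [([0.411, 0.141, -0.002], 0.59), ([0.493, -0.258, 0.001], 0.4)]
```

```bash
python3 -m creep '[{"wx":0,"wy":0,"wz":0,"tx":-195,"ty":-35,"tz":0,"gripper":0.3},{"wx":0,"wy":0,"wz":0,"tx":-195,"ty":-35,"tz":0,"gripper":0.3},{"wx":0,"wy":0,"wz":0,"tx":-195,"ty":-35,"tz":0,"gripper":0.3},{"wx":0,"wy":0,"wz":0,"tx":-195,"ty":-35,"tz":0,"gripper":0.3},{"wx":0,"wy":0,"wz":0,"tx":-195,"ty":-35,"tz":0,"gripper":0.3}]'>/dev/null; python3 -m creep '[{"wx":0,"wy":0,"wz":0,"tx":-195,"ty":-35,"tz":0,"gripper":0.3},{"wx":0,"wy":0,"wz":0,"tx":-195,"ty":-35,"tz":0,"gripper":0.3},{"wx":0,"wy":0,"wz":0,"tx":-195,"ty":-35,"tz":0,"gripper":0.3},{"wx":0,"wy":0,"wz":0,"tx":-195,"ty":-35,"tz":0,"gripper":0.3},{"wx":0,"wy":0,"wz":0,"tx":-195,"ty":-35,"tz":0,"gripper":0.3}]'>/dev/null;python3 -m creep '[{"wx":0,"wy":0,"wz":0,"tx":-184,"ty":-35,"tz":40,"gripper":0.3},{"wx":0,"wy":0,"wz":0,"tx":-184,"ty":-35,"tz":120,"gripper":0.3},{"wx":0,"wy":0,"wz":0,"tx":-184,"ty":-35,"tz":120,"gripper":0.3},{"wx":0,"wy":0,"wz":0,"tx":-184,"ty":-35,"tz":120,"gripper":0.3},{"wx":0,"wy":0,"wz":0,"tx":-184,"ty":-35,"tz":120,"gripper":0.3}]'
python3 -m creep '[{"wx":0,"wy":0,"wz":0,"tx":0,"ty":0,"tz":0,"gripper":0.3},{"wx":0,"wy":0,"wz":0,"tx":0,"ty":0,"tz":0,"gripper":0.3}]'
python3 - <<'E'
from h import *
st();delta(.4945,-.2605,.004,90)
E
```

```text
time_s: 9.27
tool_pos: [0.5008, -0.2496, 0.1592]
tool_rot: [179.9, -0.0, 90.9]
force: [0.7, 0.5, -1.1]
grip_width: 0.0566
grasp_force: 0.0
time_s: 9.43
tool_pos: [0.4989, -0.2502, 0.1584]
tool_rot: [-179.8, 0.0, 90.6]
force: [0.2, 0.1, -0.4]
grip_width: 0.0564
grasp_force: 0.0
9.43 [ 0.4989 -0.2502  0.1584] [-179.8    0.    90.6] F [ 0.2  0.1 -0.4] w 0.0564 g 0.0 q [-17.  12.  47. 103.  -9.  69.  33.]
t [-10.2  -4.  154.4] w [-0.2  0.   0.6]
```

```bash
python3 -m creep '[{"wx":0,"wy":0,"wz":0.6,"tx":-10,"ty":-4,"tz":35,"gripper":0.3},{"wx":0,"wy":0,"wz":0.6,"tx":-10,"ty":-4,"tz":75,"gripper":0.3},{"wx":0,"wy":0,"wz":0.6,"tx":-10,"ty":-4,"tz":115,"gripper":0.3},{"wx":0,"wy":0,"wz":0.6,"tx":-10,"ty":-4,"tz":130,"gripper":0.3},{"wx":0,"wy":0,"wz":0.6,"tx":-10,"ty":-4,"tz":130,"gripper":0.3}]';python3 - <<'E'
from h import *
st();delta(.4945,-.2605,.004,90)
E
```

```text
time_s: 9.85
tool_pos: [0.4956, -0.255, 0.0265]
tool_rot: [-179.6, -0.2, 90.4]
force: [-0.5, 1.1, 0.4]
grip_width: 0.0567
grasp_force: 0.0
9.85 [ 0.4956 -0.255   0.0265] [-179.6   -0.2   90.4] F [-0.5  1.1  0.4] w 0.0567 g 0.0 q [-12.  22.  43. 109. -18.  56.  40.]
t [-5.6 -1.  22.5] w [-0.4 -0.2  0.4]
```

```bash
python3 -m creep '[{"wx":0,"wy":0,"wz":0.4,"tx":-6,"ty":-1,"tz":22,"gripper":0.3},{"wx":0,"wy":0,"wz":0.4,"tx":-6,"ty":-1,"tz":22,"gripper":0.3},{"wx":0,"wy":0,"wz":0.4,"tx":-6,"ty":-1,"tz":22,"gripper":-1},{"wx":0,"wy":0,"wz":0.4,"tx":-6,"ty":-1,"tz":22,"gripper":-1},{"wx":0,"wy":0,"wz":0.4,"tx":-6,"ty":-1,"tz":22,"gripper":-1}]' 35;python3 -m creep '[{"wx":0,"wy":0,"wz":0,"tx":0,"ty":0,"tz":0,"gripper":-1},{"wx":0,"wy":0,"wz":0,"tx":0,"ty":0,"tz":0,"gripper":-1},{"wx":0,"wy":0,"wz":0,"tx":0,"ty":0,"tz":0,"gripper":-1},{"wx":0,"wy":0,"wz":0,"tx":0,"ty":0,"tz":0,"gripper":-1}]'
```

```text
time_s: 10.27
tool_pos: [0.4981, -0.2642, 0.0099]
tool_rot: [179.8, 0.0, 89.9]
force: [0.4, -0.1, 0.3]
grip_width: 0.044
grasp_force: 0.0
time_s: 10.6
tool_pos: [0.4967, -0.2642, 0.0084]
tool_rot: [180.0, -0.0, 89.9]
force: [-0.3, -0.3, 3.0]
grip_width: 0.0176
grasp_force: 1.6
```

```bash
python3 -m creep '[{"wx":0,"wy":0,"wz":0,"tx":0,"ty":0,"tz":0,"gripper":-1},{"wx":0,"wy":0,"wz":0,"tx":0,"ty":0,"tz":0,"gripper":-1}]';python3 - <<'E'
from h import *
p,d=optics.read_camera("side");u,v=np.round(proj("side",[.495,-.26,.01])).astype(int)
cv2.imwrite("pics/g1.png",cv2.resize(p[v-50:v+50,u-65:u+65,::-1],None,fx=5,fy=5))
for c in("side","top"):
  optics.read_camera(c)
  print([(np.round(x["point"],3).tolist(),round(x["confidence"],2)) for x in nets.place_of("plug0",c)])
E
```

```text
time_s: 10.77
tool_pos: [0.4968, -0.2643, 0.0085]
tool_rot: [180.0, -0.0, 89.9]
force: [-1.2, 1.1, 4.4]
grip_width: 0.0156
grasp_force: 35.6
[([0.514, -0.348, -0.001], 0.67), ([0.397, -0.344, 0.001], 0.65), ([0.492, -0.258, -0.0], 0.61), ([0.433, -0.416, -0.005], 0.43), ([0.414, 0.152, 0.014], 0.17)]
[([0.437, -0.42, -0.004], 0.66), ([0.514, -0.349, 0.003], 0.6), ([0.393, -0.348, 0.002], 0.6)]
```

View pics/g1.png

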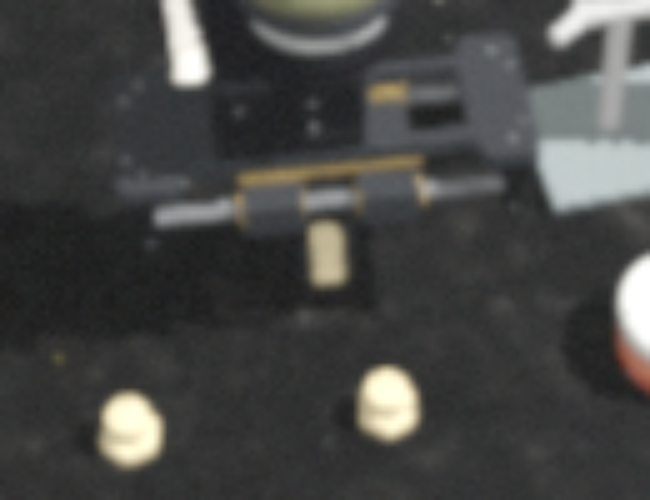

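Crop: the plug stands upright between the fingers at (327,253), held by its round top, with the two other plugs at (130,430) and (388,403). Lifting it to the tub.

```bash
python3 -m creep '[{"wx":0,"wy":0,"wz":0,"tx":0,"ty":0,"tz":-20,"gripper":-1},{"wx":0,"wy":0,"wz":0,"tx":0,"ty":0,"tz":-55,"gripper":-1},{"wx":0,"wy":0,"wz":0,"tx":10,"ty":-2,"tz":-90,"gripper":-1},{"wx":0,"wy":0,"wz":0,"tx":35,"ty":-9,"tz":-120,"gripper":-1},{"wx":0,"wy":0,"wz":0,"tx":65,"ty":-15,"tz":-135,"gripper":-1}]'; python3 -m creep '[{"wx":0,"wy":0,"wz":0,"tx":165,"ty":-35,"tz":0,"gripper":-1},{"wx":0,"wy":0,"wz":0,"tx":165,"ty":-35,"tz":0,"gripper":-1},{"wx":0,"wy":0,"wz":0,"tx":165,"ty":-35,"tz":0,"gripper":-1},{"wx":0,"wy":0,"wz":0,"tx":165,"ty":-35,"tz":0,"gripper":-1},{"wx":0,"wy":0,"wz":0,"tx":165,"ty":-35,"tz":0,"gripper":-1}]';python3 -m creep '[{"wx":0,"wy":0,"wz":0,"tx":170,"ty":-35,"tz":0,"gripper":-1},{"wx":0,"wy":0,"wz":0,"tx":170,"ty":-35,"tz":0,"gripper":-1},{"wx":0,"wy":0,"wz":0,"tx":170,"ty":-35,"tz":0,"gripper":-1},{"wx":0,"wy":0,"wz":0,"tx":170,"ty":-35,"tz":0,"gripper":-1},{"wx":0,"wy":0,"wz":0,"tx":170,"ty":-35,"tz":0,"gripper":-1}]'
python3 - <<'E'
from h import *
st();delta(.412,.138,.055,90)
E
```

```text
time_s: 11.43
tool_pos: [0.4823, -0.2019, 0.1461]
tool_rot: [179.8, 0.2, 89.6]
force: [-0.0, 0.0, 0.4]
grip_width: 0.0153
grasp_force: 35.3
time_s: 11.85
tool_pos: [0.4449, -0.0259, 0.1424]
tool_rot: [-179.9, -0.2, 90.5]
force: [-0.0, -0.0, -0.8]
grip_width: 0.0153
grasp_force: 35.3
time_s: 12.27
tool_pos: [0.41, 0.1427, 0.1426]
tool_rot: [-179.9, -0.1, 90.4]
force: [0.1, -0.1, -1.1]
grip_width: 0.0164
grasp_force: 3.5
12.27 [0.41   0.1427 0.1426] [-1.799e+02 -1.000e-01  9.040e+01] F [ 0.1 -0.1 -1.1] w 0.0164 g 3.5 q [-46.  -6.  23. 119.   2.  67. -24.]
t [-4.9  2.  87.6] w [-0.1 -0.1  0.4]
```

```bash
python3 -m creep '[{"wx":0,"wy":0,"wz":0,"tx":-5,"ty":2,"tz":30,"gripper":-1},{"wx":0,"wy":0,"wz":0,"tx":-5,"ty":2,"tz":60,"gripper":-1},{"wx":0,"wy":0,"wz":0,"tx":-5,"ty":2,"tz":88,"gripper":-1},{"wx":0,"wy":0,"wz":0,"tx":-5,"ty":2,"tz":93,"gripper":-1},{"wx":0,"wy":0,"wz":0,"tx":-5,"ty":2,"tz":93,"gripper":-1}]'
```

```text
time_s: 12.68
tool_pos: [0.4125, 0.1296, 0.0482]
tool_rot: [-179.8, 0.2, 89.9]
force: [0.1, -0.8, -0.4]
grip_width: 0.0152
grasp_force: 35.0
```

```bash
python3 -m creep '[{"wx":0,"wy":0,"wz":0,"tx":5,"ty":0,"tz":6,"gripper":-1},{"wx":0,"wy":0,"wz":0,"tx":5,"ty":0,"tz":6,"gripper":-0.2},{"wx":0,"wy":0,"wz":0,"tx":5,"ty":0,"tz":6,"gripper":-0.2},{"wx":0,"wy":0,"wz":0,"tx":5,"ty":0,"tz":6,"gripper":-0.2},{"wx":0,"wy":0,"wz":0,"tx":5,"ty":0,"tz":6,"gripper":-0.2}]';python3 -m creep '[{"wx":0,"wy":0,"wz":0,"tx":0,"ty":0,"tz":-40,"gripper":-0.2},{"wx":0,"wy":0,"wz":0,"tx":0,"ty":0,"tz":-80,"gripper":-0.2},{"wx":0,"wy":0,"wz":0,"tx":-40,"ty":0,"tz":-100,"gripper":-0.2},{"wx":0,"wy":0,"wz":0,"tx":-80,"ty":0,"tz":-100,"gripper":0.3},{"wx":0,"wy":0,"wz":0,"tx":-120,"ty":0,"tz":-100,"gripper":0.3}]'
python3 - <<'E'
from h import *
for c in("side","top"):
  p,d=optics.read_camera(c);W=cloud(c,d)
  print([(np.round(x["point"],3).tolist(),round(x["confidence"],2)) for x in nets.place_of("plug0",c)])
  for n,(x,y) in dict(B=(.514,-.348),C=(.395,-.346)).items():
        m=(np.hypot(W[...,0]-x,W[...,1]-y)<.03)&(W[...,2]>.006)&(d>0);P=W[m]
        print(c,n,m.sum(),((P.max(0)+P.min(0))/2).round(4))
  if c=="side":
    u,v=np.round(proj(c,[.41,.138,.03])).astype(int);cv2.imwrite("pics/tub1.png",cv2.resize(p[v-40:v+40,u-50:u+50,::-1],None,fx=6,fy=6))
st();delta(.394,-.347,.15,90)
E
```

```text
time_s: 13.1
tool_pos: [0.4151, 0.1363, 0.045]
tool_rot: [179.9, -0.1, 89.9]
force: [0.4, 0.2, -0.3]
grip_width: 0.0317
grasp_force: 0.0
time_s: 13.52
tool_pos: [0.4156, 0.0151, 0.1466]
tool_rot: [179.7, -0.1, 90.0]
force: [0.3, 0.1, -0.4]
grip_width: 0.0417
grasp_force: 0.0
[([0.512, -0.349, 0.0], 0.6), ([0.432, 0.139, 0.018], 0.49), ([0.435, -0.416, -0.0], 0.47), ([0.397, -0.346, 0.0], 0.4)]
side B 95 [ 0.5126 -0.3497  0.0145]
side C 104 [ 0.3941 -0.3486  0.0147]
[([0.394, -0.349, 0.002], 0.57), ([0.517, -0.349, -0.0], 0.47), ([0.435, 0.14, 0.019], 0.46), ([0.438, -0.416, -0.003], 0.4)]
top B 75 [ 0.5134 -0.349   0.0141]
top C 82 [ 0.3951 -0.3469  0.0153]
13.72 [0.4142 0.0152 0.1447] [ 1.799e+02 -1.000e-01  8.970e+01] F [-0.1 -0.2  0.6] w 0.0539 g 0.0 q [-40. -10.  32. 121.   6.  68. -11.]
t [-362.3  -18.3   -6.1] w [ 0.1 -0.1 -0.3]
```

View pics/tub1.png

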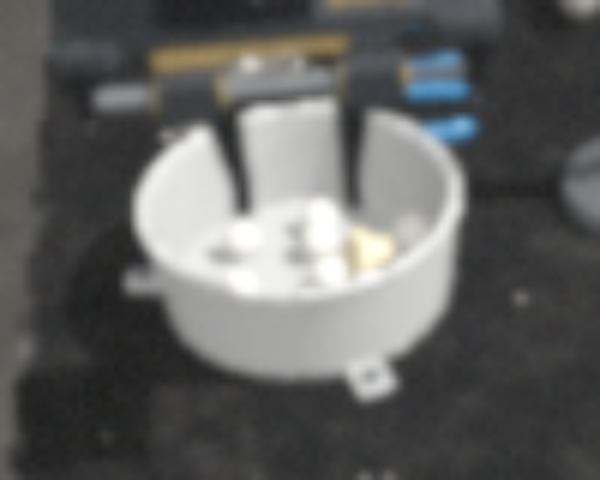

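Crop: plug A lies in the tub at crop (370,248) among the white beads. Next, plug C.

```bash
python3 -m creep '[{"wx":0,"wy":0,"wz":0,"tx":-180,"ty":-9,"tz":0,"gripper":0.3},{"wx":0,"wy":0,"wz":0,"tx":-180,"ty":-9,"tz":0,"gripper":0.3},{"wx":0,"wy":0,"wz":0,"tx":-180,"ty":-9,"tz":0,"gripper":0.3},{"wx":0,"wy":0,"wz":0,"tx":-180,"ty":-9,"tz":0,"gripper":0.3},{"wx":0,"wy":0,"wz":0,"tx":-180,"ty":-9,"tz":0,"gripper":0.3}]'>/dev/null;python3 -m creep '[{"wx":0,"wy":0,"wz":0,"tx":-182,"ty":-9,"tz":0,"gripper":0.3},{"wx":0,"wy":0,"wz":0,"tx":-182,"ty":-9,"tz":0,"gripper":0.3},{"wx":0,"wy":0,"wz":0,"tx":-182,"ty":-9,"tz":0,"gripper":0.3},{"wx":0,"wy":0,"wz":0,"tx":-182,"ty":-9,"tz":20,"gripper":0.3},{"wx":0,"wy":0,"wz":0,"tx":-182,"ty":-9,"tz":50,"gripper":0.3}]'>/dev/null;python3 -m creep '[{"wx":0,"wy":0,"wz":0,"tx":0,"ty":0,"tz":20,"gripper":0.3},{"wx":0,"wy":0,"wz":0,"tx":0,"ty":0,"tz":45,"gripper":0.3},{"wx":0,"wy":0,"wz":0,"tx":0,"ty":0,"tz":45,"gripper":0.3},{"wx":0,"wy":0,"wz":0,"tx":0,"ty":0,"tz":45,"gripper":0.3},{"wx":0,"wy":0,"wz":0,"tx":0,"ty":0,"tz":45,"gripper":0.3}]'
python3 - <<'E'
from h import *
st();delta(.3945,-.3475,.005,90)
E
```

```text
time_s: 14.97
tool_pos: [0.3966, -0.3458, 0.05]
tool_rot: [179.9, 0.0, 90.0]
force: [0.3, 0.1, 0.4]
grip_width: 0.0562
grasp_force: 0.0
14.97 [ 0.3966 -0.3458  0.05  ] [179.9   0.   90. ] F [0.3 0.1 0.4] w 0.0562 g 0.0 q [-13.  20.  59. 113. -20.  58.  56.]
t [-1.7 -2.1 45. ] w [ 0.1  0.  -0. ]
```

```bash
python3 -m creep '[{"wx":0,"wy":0,"wz":0,"tx":-2,"ty":-2,"tz":25,"gripper":0.3},{"wx":0,"wy":0,"wz":0,"tx":-2,"ty":-2,"tz":45,"gripper":0.3},{"wx":0,"wy":0,"wz":0,"tx":-2,"ty":-2,"tz":45,"gripper":0.3},{"wx":0,"wy":0,"wz":0,"tx":-2,"ty":-2,"tz":45,"gripper":0.3},{"wx":0,"wy":0,"wz":0,"tx":-2,"ty":-2,"tz":45,"gripper":-1}]';python3 -m creep '[{"wx":0,"wy":0,"wz":0,"tx":0,"ty":0,"tz":0,"gripper":-1},{"wx":0,"wy":0,"wz":0,"tx":0,"ty":0,"tz":0,"gripper":-1},{"wx":0,"wy":0,"wz":0,"tx":0,"ty":0,"tz":0,"gripper":-1},{"wx":0,"wy":0,"wz":0,"tx":0,"ty":0,"tz":0,"gripper":-1},{"wx":0,"wy":0,"wz":0,"tx":0,"ty":0,"tz":0,"gripper":-1}]';python3 -m creep '[{"wx":0,"wy":0,"wz":0,"tx":0,"ty":0,"tz":0,"gripper":-1},{"wx":0,"wy":0,"wz":0,"tx":0,"ty":0,"tz":0,"gripper":-1}]'
```

```text
time_s: 15.38
tool_pos: [0.3948, -0.3486, 0.006]
tool_rot: [179.8, 0.1, 89.9]
force: [0.4, 0.2, -0.1]
grip_width: 0.0545
grasp_force: 0.0
time_s: 15.8
tool_pos: [0.3937, -0.3481, 0.0044]
tool_rot: [179.9, 0.0, 89.9]
force: [0.5, 0.4, 0.9]
grip_width: 0.0241
grasp_force: 3.2
time_s: 15.97
tool_pos: [0.3937, -0.3481, 0.0044]
tool_rot: [180.0, -0.0, 89.9]
force: [0.5, 0.9, 3.3]
grip_width: 0.0226
grasp_force: 35.0
```

```bash
python3 -m creep '[{"wx":0,"wy":0,"wz":0,"tx":0,"ty":0,"tz":-25,"gripper":-1},{"wx":0,"wy":0,"wz":0,"tx":0,"ty":0,"tz":-60,"gripper":-1},{"wx":0,"wy":0,"wz":0,"tx":10,"ty":0,"tz":-95,"gripper":-1},{"wx":0,"wy":0,"wz":0,"tx":40,"ty":2,"tz":-120,"gripper":-1},{"wx":0,"wy":0,"wz":0,"tx":75,"ty":3,"tz":-135,"gripper":-1}]'; python3 -m creep '[{"wx":0,"wy":0,"wz":0,"tx":190,"ty":7,"tz":0,"gripper":-1},{"wx":0,"wy":0,"wz":0,"tx":190,"ty":7,"tz":0,"gripper":-1},{"wx":0,"wy":0,"wz":0,"tx":190,"ty":7,"tz":0,"gripper":-1},{"wx":0,"wy":0,"wz":0,"tx":190,"ty":7,"tz":0,"gripper":-1},{"wx":0,"wy":0,"wz":0,"tx":190,"ty":7,"tz":0,"gripper":-1}]';python3 -m creep '[{"wx":0,"wy":0,"wz":0,"tx":198,"ty":8,"tz":0,"gripper":-1},{"wx":0,"wy":0,"wz":0,"tx":198,"ty":8,"tz":0,"gripper":-1},{"wx":0,"wy":0,"wz":0,"tx":198,"ty":8,"tz":0,"gripper":-1},{"wx":0,"wy":0,"wz":0,"tx":198,"ty":8,"tz":0,"gripper":-1},{"wx":0,"wy":0,"wz":0,"tx":198,"ty":8,"tz":0,"gripper":-1}]'
python3 -m creep '[{"wx":0,"wy":0,"wz":0,"tx":0,"ty":0,"tz":0,"gripper":-1},{"wx":0,"wy":0,"wz":0,"tx":0,"ty":0,"tz":0,"gripper":-1}]'
python3 - <<'E'
from h import *
st();delta(.412,.118,.045,90)
E
```

```text
time_s: 16.38
tool_pos: [0.3964, -0.276, 0.141]
tool_rot: [179.9, 0.2, 89.5]
force: [0.6, 1.8, 0.2]
grip_width: 0.0224
grasp_force: 35.0
time_s: 16.8
tool_pos: [0.4032, -0.0784, 0.139]
tool_rot: [180.0, -0.1, 90.2]
force: [-0.8, 0.6, -0.2]
grip_width: 0.0224
grasp_force: 35.0
time_s: 17.22
tool_pos: [0.4115, 0.1181, 0.1388]
tool_rot: [-180.0, -0.0, 90.0]
force: [0.3, -0.4, -0.7]
grip_width: 0.0223
grasp_force: 35.0
time_s: 17.38
tool_pos: [0.4118, 0.1159, 0.1386]
tool_rot: [-180.0, 0.1, 90.1]
force: [0.0, -0.4, -0.5]
grip_width: 0.0225
grasp_force: 35.0
17.38 [0.4118 0.1159 0.1386] [-1.80e+02  1.00e-01  9.01e+01] F [ 0.  -0.4 -0.5] w 0.0225 g 35.0 q [-51.  -7.  30. 120.   4.  66. -23.]
t [ 2.2  0.3 93.6] w [-0.   0.1  0.1]
```

```bash
python3 -m creep '[{"wx":0,"wy":0,"wz":0,"tx":4,"ty":0,"tz":35,"gripper":-1},{"wx":0,"wy":0,"wz":0,"tx":4,"ty":0,"tz":70,"gripper":-1},{"wx":0,"wy":0,"wz":0,"tx":4,"ty":0,"tz":96,"gripper":-1},{"wx":0,"wy":0,"wz":0,"tx":4,"ty":0,"tz":96,"gripper":-1},{"wx":0,"wy":0,"wz":0,"tx":4,"ty":0,"tz":96,"gripper":-0.1}]';python3 -m creep '[{"wx":0,"wy":0,"wz":0,"tx":0,"ty":0,"tz":0,"gripper":-0.1},{"wx":0,"wy":0,"wz":0,"tx":0,"ty":0,"tz":0,"gripper":-0.1},{"wx":0,"wy":0,"wz":0,"tx":0,"ty":0,"tz":0,"gripper":-0.1},{"wx":0,"wy":0,"wz":0,"tx":0,"ty":0,"tz":-40,"gripper":-0.1},{"wx":0,"wy":0,"wz":0,"tx":0,"ty":0,"tz":-80,"gripper":-0.1}]';python3 -m creep '[{"wx":0,"wy":0,"wz":0,"tx":0,"ty":0,"tz":-30,"gripper":0.3},{"wx":0,"wy":0,"wz":0,"tx":-150,"ty":30,"tz":-30,"gripper":0.3},{"wx":0,"wy":0,"wz":0,"tx":-150,"ty":30,"tz":-30,"gripper":0.3},{"wx":0,"wy":0,"wz":0,"tx":-150,"ty":30,"tz":-30,"gripper":0.3},{"wx":0,"wy":0,"wz":0,"tx":-150,"ty":30,"tz":-30,"gripper":0.3}]'
python3 - <<'E'
from h import *
for c in("side","top"):
  p,d=optics.read_camera(c);W=cloud(c,d)
  print([(np.round(x["point"],3).tolist(),round(x["confidence"],2)) for x in nets.place_of("plug0",c)])
  for n,(x,y) in dict(B=(.514,-.348)).items():
        m=(np.hypot(W[...,0]-x,W[...,1]-y)<.03)&(W[...,2]>.006)&(d>0);P=W[m]
        print(c,n,m.sum(),((P.max(0)+P.min(0))/2).round(4))
st();delta(.513,-.3495,.15,90)
E
```

```text
time_s: 17.8
tool_pos: [0.4113, 0.117, 0.0424]
tool_rot: [-179.8, 0.1, 89.7]
force: [0.7, 0.0, -0.2]
grip_width: 0.025
grasp_force: 0.7
time_s: 18.22
tool_pos: [0.4109, 0.1179, 0.1234]
tool_rot: [-179.8, 0.1, 89.9]
force: [1.2, 1.0, 0.3]
grip_width: 0.0384
grasp_force: 0.0
time_s: 18.63
tool_pos: [0.443, -0.035, 0.1548]
tool_rot: [179.8, -0.1, 89.7]
force: [0.3, -0.3, -0.2]
grip_width: 0.0555
grasp_force: 0.0
[([0.436, -0.415, -0.005], 0.59), ([0.405, 0.127, 0.018], 0.55), ([0.515, -0.348, 0.002], 0.44), ([0.431, 0.143, 0.02], 0.43)]
side B 97 [ 0.5126 -0.3497  0.0143]
[([0.404, 0.122, 0.019], 0.56), ([0.437, -0.414, -0.003], 0.52), ([0.434, 0.137, 0.017], 0.51), ([0.52, -0.348, -0.0], 0.41)]
top B 72 [ 0.5125 -0.349   0.0149]
18.83 [ 0.4424 -0.0314  0.154 ] [ 1.799e+02 -1.000e-01  8.980e+01] F [-0.4  0.1 -0.9] w 0.0566 g 0.0 q [-44.  -8.  42. 117.   5.  68.  -4.]
t [-317.8   71.9    3.6] w [ 0.1 -0.1 -0.2]
```

```bash
python3 -m creep '[{"wx":0,"wy":0,"wz":0,"tx":-170,"ty":38,"tz":0,"gripper":0.3},{"wx":0,"wy":0,"wz":0,"tx":-170,"ty":38,"tz":0,"gripper":0.3},{"wx":0,"wy":0,"wz":0,"tx":-170,"ty":38,"tz":0,"gripper":0.3},{"wx":0,"wy":0,"wz":0,"tx":-170,"ty":38,"tz":0,"gripper":0.3},{"wx":0,"wy":0,"wz":0,"tx":-170,"ty":38,"tz":0,"gripper":0.3}]'>/dev/null;python3 -m creep '[{"wx":0,"wy":0,"wz":0,"tx":-148,"ty":34,"tz":0,"gripper":0.3},{"wx":0,"wy":0,"wz":0,"tx":-148,"ty":34,"tz":0,"gripper":0.3},{"wx":0,"wy":0,"wz":0,"tx":-148,"ty":34,"tz":10,"gripper":0.3},{"wx":0,"wy":0,"wz":0,"tx":-148,"ty":34,"tz":40,"gripper":0.3},{"wx":0,"wy":0,"wz":0,"tx":-148,"ty":34,"tz":70,"gripper":0.3}]'>/dev/null;python3 -m creep '[{"wx":0,"wy":0,"wz":0,"tx":0,"ty":0,"tz":30,"gripper":0.3},{"wx":0,"wy":0,"wz":0,"tx":0,"ty":0,"tz":35,"gripper":0.3},{"wx":0,"wy":0,"wz":0,"tx":0,"ty":0,"tz":35,"gripper":0.3},{"wx":0,"wy":0,"wz":0,"tx":0,"ty":0,"tz":35,"gripper":0.3},{"wx":0,"wy":0,"wz":0,"tx":0,"ty":0,"tz":35,"gripper":0.3}]'
python3 - <<'E'
from h import *
st();delta(.513,-.3495,.005,90)
E
```

```text
time_s: 20.08
tool_pos: [0.5152, -0.3491, 0.0503]
tool_rot: [179.8, 0.0, 90.0]
force: [-0.1, 0.6, 1.2]
grip_width: 0.0565
grasp_force: 0.0
20.08 [ 0.5152 -0.3491  0.0503] [179.8   0.   90. ] F [-0.1  0.6  1.2] w 0.0565 g 0.0 q [ -8.  31.  52. 100. -27.  63.  52.]
t [-0.4 -2.3 45.3] w [ 0.2  0.  -0. ]
```

```bash
python3 -m creep '[{"wx":0,"wy":0,"wz":0,"tx":0,"ty":-2,"tz":25,"gripper":0.3},{"wx":0,"wy":0,"wz":0,"tx":0,"ty":-2,"tz":45,"gripper":0.3},{"wx":0,"wy":0,"wz":0,"tx":0,"ty":-2,"tz":45,"gripper":0.3},{"wx":0,"wy":0,"wz":0,"tx":0,"ty":-2,"tz":45,"gripper":0.3},{"wx":0,"wy":0,"wz":0,"tx":0,"ty":-2,"tz":45,"gripper":-1}]';python3 -m creep '[{"wx":0,"wy":0,"wz":0,"tx":0,"ty":0,"tz":0,"gripper":-1},{"wx":0,"wy":0,"wz":0,"tx":0,"ty":0,"tz":0,"gripper":-1},{"wx":0,"wy":0,"wz":0,"tx":0,"ty":0,"tz":0,"gripper":-1},{"wx":0,"wy":0,"wz":0,"tx":0,"ty":0,"tz":0,"gripper":-1},{"wx":0,"wy":0,"wz":0,"tx":0,"ty":0,"tz":0,"gripper":-1}]';python3 -m creep '[{"wx":0,"wy":0,"wz":0,"tx":0,"ty":0,"tz":0,"gripper":-1},{"wx":0,"wy":0,"wz":0,"tx":0,"ty":0,"tz":0,"gripper":-1}]'
```

```text
time_s: 20.5
tool_pos: [0.5127, -0.3499, 0.0052]
tool_rot: [179.8, 0.1, 89.9]
force: [-0.3, -0.2, 0.4]
grip_width: 0.0545
grasp_force: 0.0
time_s: 20.92
tool_pos: [0.5117, -0.3493, 0.0034]
tool_rot: [179.9, 0.0, 89.9]
force: [0.8, -0.3, 0.6]
grip_width: 0.0245
grasp_force: 0.2
time_s: 21.08
tool_pos: [0.5117, -0.3493, 0.0034]
tool_rot: [180.0, 0.0, 89.9]
force: [0.5, -0.1, 2.9]
grip_width: 0.0227
grasp_force: 35.0
```

```bash
python3 -m creep '[{"wx":0,"wy":0,"wz":0,"tx":0,"ty":0,"tz":-25,"gripper":-1},{"wx":0,"wy":0,"wz":0,"tx":0,"ty":0,"tz":-60,"gripper":-1},{"wx":0,"wy":0,"wz":0,"tx":10,"ty":-2,"tz":-95,"gripper":-1},{"wx":0,"wy":0,"wz":0,"tx":40,"ty":-10,"tz":-120,"gripper":-1},{"wx":0,"wy":0,"wz":0,"tx":75,"ty":-20,"tz":-135,"gripper":-1}]'; python3 -m creep '[{"wx":0,"wy":0,"wz":0,"tx":195,"ty":-37,"tz":0,"gripper":-1},{"wx":0,"wy":0,"wz":0,"tx":195,"ty":-37,"tz":0,"gripper":-1},{"wx":0,"wy":0,"wz":0,"tx":195,"ty":-37,"tz":0,"gripper":-1},{"wx":0,"wy":0,"wz":0,"tx":195,"ty":-37,"tz":0,"gripper":-1},{"wx":0,"wy":0,"wz":0,"tx":195,"ty":-37,"tz":0,"gripper":-1}]';python3 -m creep '[{"wx":0,"wy":0,"wz":0,"tx":195,"ty":-37,"tz":0,"gripper":-1},{"wx":0,"wy":0,"wz":0,"tx":195,"ty":-37,"tz":0,"gripper":-1},{"wx":0,"wy":0,"wz":0,"tx":195,"ty":-37,"tz":0,"gripper":-1},{"wx":0,"wy":0,"wz":0,"tx":195,"ty":-37,"tz":0,"gripper":-1},{"wx":0,"wy":0,"wz":0,"tx":195,"ty":-37,"tz":0,"gripper":-1}]'
python3 -m creep '[{"wx":0,"wy":0,"wz":0,"tx":45,"ty":-8,"tz":0,"gripper":-1},{"wx":0,"wy":0,"wz":0,"tx":45,"ty":-8,"tz":0,"gripper":-1},{"wx":0,"wy":0,"wz":0,"tx":45,"ty":-8,"tz":0,"gripper":-1},{"wx":0,"wy":0,"wz":0,"tx":45,"ty":-8,"tz":0,"gripper":-1}]'
python3 - <<'E'
from h import *
st();delta(.41,.162,.045,90)
E
```

```text
time_s: 21.5
tool_pos: [0.4917, -0.2771, 0.1408]
tool_rot: [179.8, 0.2, 89.6]
force: [-0.3, 1.2, 0.1]
grip_width: 0.0225
grasp_force: 35.0
time_s: 21.92
tool_pos: [0.4535, -0.0757, 0.1377]
tool_rot: [-180.0, -0.1, 90.0]
force: [0.4, 0.6, -0.9]
grip_width: 0.0229
grasp_force: 35.0
time_s: 22.33
tool_pos: [0.4168, 0.119, 0.138]
tool_rot: [-180.0, -0.1, 90.0]
force: [0.6, 1.2, -0.5]
grip_width: 0.0225
grasp_force: 35.0
time_s: 22.67
tool_pos: [0.4103, 0.16, 0.1377]
tool_rot: [-180.0, 0.1, 89.9]
force: [0.1, -1.5, -0.8]
grip_width: 0.0226
grasp_force: 35.0
22.67 [0.4103 0.16   0.1377] [-1.80e+02  1.00e-01  8.99e+01] F [ 0.1 -1.5 -0.8] w 0.0226 g 35.0 q [-62.  -6.  35. 119.   4.  66. -28.]
t [ 2.1 -0.3 92.7] w [-0.   0.1 -0.1]
```

```bash
python3 -m creep '[{"wx":0,"wy":0,"wz":0,"tx":2,"ty":0,"tz":35,"gripper":-1},{"wx":0,"wy":0,"wz":0,"tx":2,"ty":0,"tz":70,"gripper":-1},{"wx":0,"wy":0,"wz":0,"tx":2,"ty":0,"tz":94,"gripper":-1},{"wx":0,"wy":0,"wz":0,"tx":2,"ty":0,"tz":94,"gripper":-1},{"wx":0,"wy":0,"wz":0,"tx":2,"ty":0,"tz":94,"gripper":-0.1}]';python3 -m creep '[{"wx":0,"wy":0,"wz":0,"tx":0,"ty":0,"tz":0,"gripper":-0.1},{"wx":0,"wy":0,"wz":0,"tx":0,"ty":0,"tz":0,"gripper":-0.1},{"wx":0,"wy":0,"wz":0,"tx":0,"ty":0,"tz":0,"gripper":-0.1},{"wx":0,"wy":0,"wz":0,"tx":0,"ty":0,"tz":-40,"gripper":-0.1},{"wx":0,"wy":0,"wz":0,"tx":0,"ty":0,"tz":-80,"gripper":-0.1}]';python3 -m creep '[{"wx":0,"wy":0,"wz":0,"tx":0,"ty":0,"tz":-40,"gripper":0},{"wx":0,"wy":0,"wz":0,"tx":0,"ty":0,"tz":-80,"gripper":0},{"wx":0,"wy":0,"wz":0,"tx":-50,"ty":30,"tz":-110,"gripper":0},{"wx":0,"wy":0,"wz":0,"tx":-90,"ty":60,"tz":-110,"gripper":0},{"wx":0,"wy":0,"wz":0,"tx":-90,"ty":60,"tz":-110,"gripper":0}]'
python3 - <<'E'
from h import *
for c in("side","top"):
  p,d=optics.read_camera(c);W=cloud(c,d)
  print([(np.round(x["point"],3).tolist(),round(x["confidence"],2)) for x in nets.place_of("plug0",c)])
  if c=="side":
    u,v=np.round(proj(c,[.41,.138,.03])).astype(int);a=cv2.resize(p[v-40:v+40,u-50:u+50,::-1],None,fx=4,fy=4)
  else:
    u,v=np.round(proj(c,[.65,-.2,.1])).astype(int);b=cv2.resize(p[v-40:v+40,u-50:u+50,::-1],None,fx=4,fy=4)
cv2.imwrite("pics/m2.png",np.hstack([a,b]))
# fork prong geometry from both clouds
P=[]
for c in("side","top"):
  p,d=optics.read_camera(c);W=cloud(c,d);m=(abs(W[...,0]-.65)<.1)&(abs(W[...,1]+.2)<.06)&(abs(W[...,2]-.116)<.005)&(d>0);P.append(W[m])
P=np.vstack(P)
for x in np.arange(.59,.73,.01):
  s=P[abs(P[:,0]-x)<.005];print(round(x,2),len(s),(np.sort(s[:,1])*1000).round()[::max(1,len(s)//12)] if len(s) else "")
st();delta(.6505,-.201,.29,90)
E
```

```text
time_s: 23.08
tool_pos: [0.41, 0.1606, 0.0436]
tool_rot: [-179.9, 0.1, 89.7]
force: [1.0, 0.0, 0.2]
grip_width: 0.0248
grasp_force: 0.0
time_s: 23.5
tool_pos: [0.4091, 0.1617, 0.1244]
tool_rot: [-179.9, 0.2, 89.8]
force: [0.1, 1.6, 0.3]
grip_width: 0.0386
grasp_force: 0.0
time_s: 23.92
tool_pos: [0.4728, 0.0704, 0.2377]
tool_rot: [179.6, -0.2, 89.8]
force: [0.8, 0.3, -0.5]
grip_width: 0.0433
grasp_force: 0.0
[([0.406, 0.124, 0.017], 0.61), ([0.434, -0.415, -0.005], 0.44), ([0.408, 0.176, 0.02], 0.38), ([0.432, 0.144, 0.018], 0.36)]
[([0.41, 0.172, 0.019], 0.59), ([0.404, 0.122, 0.019], 0.59), ([0.44, 0.139, 0.019], 0.43)]
0.59 0 
0.6 2 [-182. -179.]
0.61 51 [-234. -232. -231. -230. -228. -227. -187. -184. -182. -182. -181. -179.
 -177.]
0.62 72 [-232. -228. -225. -224. -222. -219. -215. -194. -191. -189. -187. -184.]
0.63 71 [-223. -221. -220. -220. -217. -215. -213. -211. -193. -192. -191. -189.
 -187. -186. -184.]
0.64 59 [-222. -221. -219. -218. -216. -216. -214. -212. -210. -200. -193. -190.
 -187. -185. -182.]
0.65 38 [-221. -221. -220. -218. -218. -217. -216. -215. -214. -212. -187. -184.
 -182.]
0.66 32 [-219. -219. -219. -219. -218. -218. -217. -216. -215. -214. -213. -209.
 -185. -184. -182. -181.]
0.67 47 [-218. -218. -217. -216. -215. -214. -212. -210. -209. -190. -189. -187.
 -186. -184. -183. -181.]
0.68 60 [-219. -216. -215. -213. -210. -205. -188. -187. -185. -184. -180. -179.]
0.69 50 [-216. -214. -214. -212. -211. -206. -189. -187. -186. -185. -183. -181.
 -178.]
0.7 76 [-217. -216. -215. -211. -207. -198. -194. -190. -187. -185. -182. -180.
 -176.]
0.71 41 [-216. -216. -215. -214. -212. -207. -205. -199. -191. -186. -183. -181.
 -177. -172.]
0.72 0 
0.73 0 
24.22 [0.4696 0.0739 0.2342] [-1.8e+02 -1.0e-01  9.0e+01] F [-0.5  0.6  0.4] w 0.0437 g 0.0 q [-58.  -7.  44. 107.   5.  78. -16.]
t [-274.8  181.   -56.1] w [-0.  -0.1 -0. ]
```

View pics/m2.png

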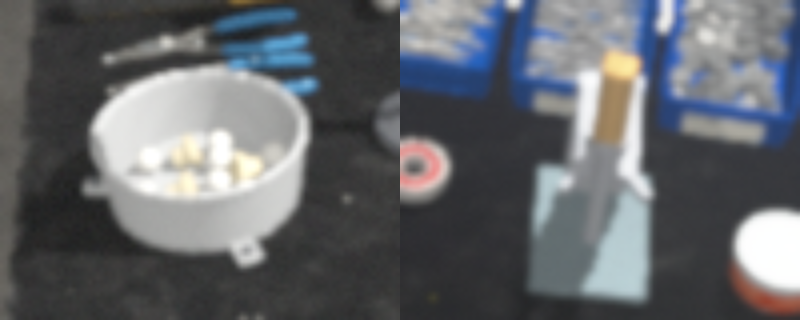

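Left: the three brass plugs lie in the tub at (187,150), (247,165) and (185,185) with the beads. Right: the rod stands in its fork, handle top at (622,65), with the prongs opening towards the robot and turned slightly left.

Run:
```python
from h import *
for c in("side","top"):
  p,d=optics.read_camera(c);W=cloud(c,d)
  m=(W[...,0]>.68)&(W[...,0]<.85)&(abs(W[...,1]+.2)<.08)&(d>0)
  P=W[m]
  for x in np.arange(.69,.85,.02):
    s=P[abs(P[:,0]-x)<.01];print(c,round(x,2),len(s),s[:,2].max().round(3) if len(s) else "")
```

```text
side 0.69 618 0.122
side 0.71 387 0.122
side 0.73 242 0.009
side 0.75 330 0.005
side 0.77 1167 0.455
side 0.79 1261 0.469
side 0.81 1417 0.484
side 0.83 1087 0.485
side 0.85 400 0.485
top 0.69 359 0.121
top 0.71 221 0.12
top 0.73 184 0.009
top 0.75 186 0.004
top 0.77 1320 0.453
top 0.79 321 0.466
top 0.81 627 0.484
top 0.83 589 0.485
top 0.85 294 0.484
```

```bash
python3 -m creep '[{"wx":0,"wy":0,"wz":7,"tx":-30,"ty":18,"tz":-4,"gripper":0.2},{"wx":0,"wy":0,"wz":14,"tx":-60,"ty":36,"tz":-8,"gripper":0.2},{"wx":0,"wy":0,"wz":21,"tx":-90,"ty":54,"tz":-12,"gripper":0.2},{"wx":0,"wy":0,"wz":28,"tx":-120,"ty":72,"tz":-16,"gripper":0.2},{"wx":0,"wy":0,"wz":35,"tx":-150,"ty":90,"tz":-20,"gripper":0.2}]';python3 -m creep '[{"wx":0,"wy":0,"wz":7,"tx":0,"ty":0,"tz":0,"gripper":0.2},{"wx":0,"wy":0,"wz":14,"tx":0,"ty":0,"tz":0,"gripper":0.2},{"wx":0,"wy":0,"wz":21,"tx":0,"ty":0,"tz":0,"gripper":0.2},{"wx":0,"wy":0,"wz":28,"tx":0,"ty":0,"tz":0,"gripper":0.2},{"wx":0,"wy":0,"wz":35,"tx":0,"ty":0,"tz":0,"gripper":0.2}]'
python3 - <<'E'
from h import *
st();delta(.6505,-.201,.25,3.5)
E
```

```text
time_s: 24.73
tool_pos: [0.5604, -0.0772, 0.2542]
tool_rot: [-180.0, -0.1, 54.7]
force: [0.1, -0.4, -0.1]
grip_width: 0.0521
grasp_force: 0.0
time_s: 25.15
tool_pos: [0.5597, -0.0761, 0.2535]
tool_rot: [-180.0, 0.1, 19.6]
force: [-0.2, 0.1, 0.9]
grip_width: 0.0522
grasp_force: 0.0
25.15 [ 0.5597 -0.0761  0.2535] [-1.80e+02  1.00e-01  1.96e+01] F [-0.2  0.1  0.9] w 0.0522 g 0.0 q [-49.  11.  62.  95. -10.  80. -56.]
t [ 43.6 148.1   3.4] w [-0.   0.1 16.1]
```

```bash
python3 -m creep '[{"wx":0,"wy":0,"wz":7,"tx":10,"ty":35,"tz":0,"gripper":0.2},{"wx":0,"wy":0,"wz":14,"tx":20,"ty":70,"tz":0,"gripper":0.2},{"wx":0,"wy":0,"wz":16,"tx":31,"ty":105,"tz":0,"gripper":0.2},{"wx":0,"wy":0,"wz":16,"tx":43,"ty":148,"tz":0,"gripper":0.2},{"wx":0,"wy":0,"wz":16,"tx":43,"ty":148,"tz":0,"gripper":0.2}]';python3 - <<'E'
from h import *
optics.read_camera("side");print(nets.look_for("rod","side")[:1])
st();delta(.6505,-.201,.146,3.5)
E
```

```text
time_s: 25.57
tool_pos: [0.6507, -0.21, 0.2508]
tool_rot: [179.6, 0.3, 3.4]
force: [-2.2, 0.2, 0.1]
grip_width: 0.0518
grasp_force: 0.0
[{'point': [0.6456, -0.2067, 0.1449], 'confidence': 0.79}]
25.67 [ 0.65   -0.2042  0.2523] [179.9   0.2   3.7] F [-0.6  0.7  0.3] w 0.0524 g 0.0 q [-24.  31.  60.  77. -27.  86. -53.]
t [  1.1  -3.3 106.3] w [0.1 0.2 0.2]
```

```bash
python3 -m creep '[{"wx":0,"wy":0,"wz":0,"tx":0,"ty":-2,"tz":25,"gripper":0.2},{"wx":0,"wy":0,"wz":0,"tx":0,"ty":-2,"tz":50,"gripper":0.2},{"wx":0,"wy":0,"wz":0,"tx":0,"ty":-2,"tz":80,"gripper":0.2},{"wx":0,"wy":0,"wz":0,"tx":0,"ty":-2,"tz":106,"gripper":0.2},{"wx":0,"wy":0,"wz":0,"tx":0,"ty":-2,"tz":106,"gripper":0.2}]';python3 - <<'E'
from h import *
st();delta(.6505,-.201,.146,3.5)
E
```

```text
time_s: 26.08
tool_pos: [0.6478, -0.1942, 0.1425]
tool_rot: [-179.7, 0.5, 4.1]
force: [-1.0, 1.5, 0.1]
grip_width: 0.0522
grasp_force: 0.0
26.08 [ 0.6478 -0.1942  0.1425] [-179.7    0.5    4.1] F [-1.   1.5  0.1] w 0.0522 g 0.0 q [-25.  35.  57.  86. -30.  76. -51.]
t [ 2.2  6.9 -3.6] w [-0.3  0.5  0.6]
```

Settle, correct, close.

```bash
python3 -m creep '[{"wx":0,"wy":0,"wz":0,"tx":0,"ty":0,"tz":0,"gripper":0.2},{"wx":0,"wy":0,"wz":0,"tx":0,"ty":0,"tz":0,"gripper":0.2},{"wx":0,"wy":0,"wz":0,"tx":0,"ty":0,"tz":0,"gripper":0.2}]';python3 - <<'E'
from h import *
st();delta(.6505,-.201,.146,3.5)
E
```

```text
time_s: 26.33
tool_pos: [0.6518, -0.1995, 0.1507]
tool_rot: [180.0, -0.2, 4.0]
force: [-1.8, -0.3, 0.5]
grip_width: 0.052
grasp_force: 0.0
26.33 [ 0.6518 -0.1995  0.1507] [180.   -0.2   4. ] F [-1.8 -0.3  0.5] w 0.052 g 0.0 q [-25.  35.  58.  85. -30.  76. -51.]
t [-1.4  1.4  4.7] w [ 0.  -0.2  0.5]
```

```bash
python3 -m creep '[{"wx":0,"wy":0,"wz":0,"tx":-1,"ty":1,"tz":4,"gripper":0.2},{"wx":0,"wy":0,"wz":0,"tx":-1,"ty":1,"tz":4,"gripper":-1},{"wx":0,"wy":0,"wz":0,"tx":-1,"ty":1,"tz":4,"gripper":-1},{"wx":0,"wy":0,"wz":0,"tx":-1,"ty":1,"tz":4,"gripper":-1},{"wx":0,"wy":0,"wz":0,"tx":-1,"ty":1,"tz":4,"gripper":-1}]' 55;python3 -m creep '[{"wx":0,"wy":0,"wz":0,"tx":0,"ty":0,"tz":0,"gripper":-1},{"wx":0,"wy":0,"wz":0,"tx":0,"ty":0,"tz":0,"gripper":-1},{"wx":0,"wy":0,"wz":0,"tx":0,"ty":0,"tz":0,"gripper":-1},{"wx":0,"wy":0,"wz":0,"tx":0,"ty":0,"tz":0,"gripper":-1}]'
```

```text
time_s: 26.75
tool_pos: [0.6496, -0.2012, 0.1443]
tool_rot: [180.0, -0.0, 3.9]
force: [0.2, -0.3, -0.7]
grip_width: 0.033
grasp_force: 0.0
time_s: 27.08
tool_pos: [0.6495, -0.2009, 0.1439]
tool_rot: [-180.0, 0.0, 3.9]
force: [-0.8, 0.2, -0.5]
grip_width: 0.0217
grasp_force: 55.0
```

```bash
python3 -m creep '[{"wx":0,"wy":0,"wz":0,"tx":0,"ty":0,"tz":-6,"gripper":-1},{"wx":0,"wy":0,"wz":0,"tx":0,"ty":0,"tz":-12,"gripper":-1},{"wx":0,"wy":0,"wz":0,"tx":0,"ty":0,"tz":-12,"gripper":-1},{"wx":0,"wy":0,"wz":0,"tx":-10,"ty":0,"tz":-12,"gripper":-1},{"wx":0,"wy":0,"wz":0,"tx":-25,"ty":0,"tz":-12,"gripper":-1}]';python3 -m creep '[{"wx":0,"wy":0,"wz":0,"tx":-15,"ty":0,"tz":0,"gripper":-1},{"wx":0,"wy":0,"wz":0,"tx":-35,"ty":0,"tz":0,"gripper":-1},{"wx":0,"wy":0,"wz":0,"tx":-60,"ty":0,"tz":-20,"gripper":-1},{"wx":0,"wy":0,"wz":0,"tx":-80,"ty":0,"tz":-50,"gripper":-1},{"wx":0,"wy":0,"wz":0,"tx":-80,"ty":0,"tz":-85,"gripper":-1}]'
python3 - <<'E'
from h import *
st();delta(.44,.138,.245,3.9)
E
```

```text
time_s: 27.5
tool_pos: [0.6256, -0.2023, 0.1563]
tool_rot: [179.9, -0.1, 4.0]
force: [-0.4, 0.7, -0.1]
grip_width: 0.022
grasp_force: 55.0
time_s: 27.92
tool_pos: [0.5393, -0.2098, 0.2402]
tool_rot: [-179.8, 0.3, 3.6]
force: [1.8, -1.9, -0.1]
grip_width: 0.022
grasp_force: 55.0
27.92 [ 0.5393 -0.2098  0.2402] [-179.8    0.3    3.6] F [ 1.8 -1.9 -0.1] w 0.022 g 55.0 q [-36.  17.  67.  94. -16.  80. -54.]
t [ -77.3 -353.3   -3.2] w [-0.2  0.3 -0.3]
```

```bash
python3 -m creep '[{"wx":0,"wy":0,"wz":-7,"tx":-8,"ty":-35,"tz":-2,"gripper":-1},{"wx":0,"wy":0,"wz":-14,"tx":-16,"ty":-70,"tz":-4,"gripper":-1},{"wx":0,"wy":0,"wz":-21,"tx":-24,"ty":-105,"tz":-4,"gripper":-1},{"wx":0,"wy":0,"wz":-28,"tx":-32,"ty":-140,"tz":-4,"gripper":-1},{"wx":0,"wy":0,"wz":-35,"tx":-40,"ty":-175,"tz":-4,"gripper":-1}]'
python3 - <<'E'
from h import *
st();delta(.44,.138,.245,90)
E
```

```text
time_s: 28.33
tool_pos: [0.4925, -0.0353, 0.2455]
tool_rot: [-180.0, -0.1, 39.2]
force: [0.2, 0.7, -1.8]
grip_width: 0.0217
grasp_force: 55.0
28.33 [ 0.4925 -0.0353  0.2455] [-1.80e+02 -1.00e-01  3.92e+01] F [ 0.2  0.7 -1.8] w 0.0217 g 55.0 q [-60.  -6.  59. 104.   5.  79. -54.]
t [  68.8 -167.5    0.7] w [  0.   -0.1 -50.8]
```

```bash
python3 - <<'E'
from h import *
for c in("top","side"):
  p,d=optics.read_camera(c);W=cloud(c,d);W=W[d>0]
  T=np.array([.412,.138]);m=(np.hypot(*(W[:,:2]-T).T)<.066)
  P=W[m];print(c,m.sum())
  for a in range(0,360,20):
    q=T+.038*np.array([np.cos(np.radians(a)),np.sin(np.radians(a))]);r=np.hypot(*(P[:,:2]-q).T)
    s=P[r<.011];print(a,len(s),s[:,2].max().round(3) if len(s) else "",end="; ")
  print()
  r=nets.place_of("bead0",c);print([(np.round((np.array(x["point"])[:2]-T)*1000).tolist(),round(x["confidence"],2)) for x in r])
  r=nets.place_of("plug0",c);print([(np.round((np.array(x["point"])[:2]-T)*1000).tolist(),round(x["confidence"],2)) for x in r])
E
python3 -m creep '[{"wx":0,"wy":0,"wz":-7,"tx":14,"ty":-33,"tz":0,"gripper":-1},{"wx":0,"wy":0,"wz":-14,"tx":28,"ty":-66,"tz":0,"gripper":-1},{"wx":0,"wy":0,"wz":-21,"tx":41,"ty":-99,"tz":0,"gripper":-1},{"wx":0,"wy":0,"wz":-28,"tx":55,"ty":-133,"tz":0,"gripper":-1},{"wx":0,"wy":0,"wz":-35,"tx":69,"ty":-167,"tz":0,"gripper":-1}]';python3 -m creep '[{"wx":0,"wy":0,"wz":-7,"tx":0,"ty":0,"tz":0,"gripper":-1},{"wx":0,"wy":0,"wz":-14,"tx":0,"ty":0,"tz":0,"gripper":-1},{"wx":0,"wy":0,"wz":-16,"tx":0,"ty":0,"tz":0,"gripper":-1}]'
python3 - <<'E'
from h import *
st()
E
```

```text
top 2373
0 68 0.031; 20 42 0.03; 40 41 0.018; 60 55 0.027; 80 75 0.029; 100 59 0.031; 120 105 0.031; 140 86 0.025; 160 81 0.024; 180 62 0.009; 200 60 0.024; 220 91 0.023; 240 80 0.026; 260 59 0.022; 280 76 0.007; 300 89 0.023; 320 93 0.025; 340 57 0.031; 
[([11.0, -6.0], 0.55), ([57.0, 24.0], 0.5), ([7.0, 23.0], 0.49), ([35.0, -21.0], 0.45), ([13.0, 42.0], 0.39), ([-51.0, -13.0], 0.37), ([-22.0, -35.0], 0.36)]
[([-2.0, 38.0], 0.58), ([25.0, 3.0], 0.48), ([192.0, 54.0], 0.48), ([-8.0, -13.0], 0.44), ([24.0, -555.0], 0.44)]
side 401
0 25 0.031; 20 15 0.029; 40 0 ; 60 12 0.028; 80 20 0.028; 100 19 0.03; 120 42 0.03; 140 33 0.024; 160 21 0.023; 180 4 0.007; 200 5 0.024; 220 10 0.026; 240 4 0.028; 260 0 ; 280 0 ; 300 0 ; 320 4 0.026; 340 7 0.028; 
[([-43.0, 29.0], 0.55), ([14.0, 20.0], 0.54), ([6.0, -6.0], 0.48), ([14.0, 47.0], 0.38)]
[([18.0, 5.0], 0.59), ([195.0, 62.0], 0.58), ([20.0, -553.0], 0.54), ([237.0, -340.0], 0.5), ([-7.0, 36.0], 0.45), ([-7.0, -9.0], 0.39)]
time_s: 29.05
tool_pos: [0.4423, 0.1365, 0.2451]
tool_rot: [180.0, -0.0, 73.9]
force: [0.5, 0.9, -0.6]
grip_width: 0.0218
grasp_force: 55.0
time_s: 29.3
tool_pos: [0.4427, 0.1358, 0.2448]
tool_rot: [180.0, 0.1, 90.0]
force: [0.5, -0.9, -1.3]
grip_width: 0.0216
grasp_force: 55.0
29.3 [0.4427 0.1358 0.2448] [1.8e+02 1.0e-01 9.0e+01] F [ 0.5 -0.9 -1.3] w 0.0216 g 55.0 q [-74. -11.  48. 108.   8.  79. -27.]
```

```bash
cat >> h.py <<'E'
L=.130
def tip():
    o=get_obs();R=Ro.from_euler('xyz',o["tool_rot"],degrees=True);return np.array(o["tool_pos"])+R.apply([0,0,L])
def td(x,y,z):
    "tool-axis shift mm to bring tip to world point, same orientation"
    R=Ro.from_euler('xyz',get_obs()["tool_rot"],degrees=True);print("tip",tip().round(4),"t",(R.inv().apply(np.array([x,y,z])-tip())*1000).round(1))
E
python3 -m creep '[{"wx":6,"wy":0,"wz":0,"tx":-10,"ty":2,"tz":0,"gripper":-1},{"wx":12,"wy":0,"wz":0,"tx":-25,"ty":4,"tz":0,"gripper":-1},{"wx":15,"wy":0,"wz":0,"tx":-36,"ty":7,"tz":20,"gripper":-1},{"wx":15,"wy":0,"wz":0,"tx":-36,"ty":7,"tz":29,"gripper":-1},{"wx":15,"wy":0,"wz":0,"tx":-36,"ty":7,"tz":29,"gripper":-1}]'
python3 - <<'E'
from h import *
st();td(.416,.100,.014)
R=Ro.from_euler('xyz',get_obs()["tool_rot"],degrees=True)
# stirring: 20-gon radius 38 clockwise from 276 deg
c=lambda a:38*np.array([np.cos(np.radians(a)),np.sin(np.radians(a)),0])
for k in range(4):
    s=276-90*k;print(k,[R.inv().apply(c(s-18*j)-c(s)).round().astype(int).tolist() for j in range(1,6)])
E
```

```text
time_s: 29.72
tool_pos: [0.4487, 0.0984, 0.2134]
tool_rot: [-164.8, 0.4, 89.5]
force: [-0.8, 0.3, -1.1]
grip_width: 0.0217
grasp_force: 55.0
29.72 [0.4487 0.0984 0.2134] [-164.8    0.4   89.5] F [-0.8  0.3 -1.1] w 0.0217 g 55.0 q [-67.  12.  61. 100. -11.  89.  -4.]
tip [0.4147 0.0977 0.088 ] t [ 2.8 20.6 71. ]
0 [[1, -11, 3], [5, -22, 6], [12, -31, 8], [22, -38, 10], [33, -41, 11]]
1 [[12, 0, 0], [23, 4, -1], [32, 12, -3], [39, 21, -6], [42, 32, -9]]
2 [[-1, 11, -3], [-5, 22, -6], [-12, 31, -8], [-22, 38, -10], [-33, 41, -11]]
3 [[-12, 0, 0], [-23, -4, 1], [-32, -12, 3], [-39, -21, 6], [-42, -32, 9]]
```

```bash
python3 -m creep '[{"wx":0,"wy":0,"wz":0,"tx":3,"ty":5,"tz":18,"gripper":-1},{"wx":0,"wy":0,"wz":0,"tx":3,"ty":10,"tz":36,"gripper":-1},{"wx":0,"wy":0,"wz":0,"tx":3,"ty":15,"tz":54,"gripper":-1},{"wx":0,"wy":0,"wz":0,"tx":3,"ty":19,"tz":67,"gripper":-1},{"wx":0,"wy":0,"wz":0,"tx":3,"ty":19,"tz":67,"gripper":-1}]'
python3 -m creep '[{"wx":0,"wy":0,"wz":0,"tx":0,"ty":0,"tz":0,"gripper":-1},{"wx":0,"wy":0,"wz":0,"tx":0,"ty":0,"tz":0,"gripper":-1}]'
python3 - <<'E'
from h import *
st();td(.416,.100,.013)
E
```

```text
time_s: 30.13
tool_pos: [0.4482, 0.1043, 0.1452]
tool_rot: [-164.9, -0.0, 89.9]
force: [-1.1, 0.7, -1.3]
grip_width: 0.0219
grasp_force: 55.0
time_s: 30.3
tool_pos: [0.4504, 0.1043, 0.1477]
tool_rot: [-165.1, -0.1, 89.9]
force: [0.5, 0.2, -0.8]
grip_width: 0.0215
grasp_force: 55.0
30.3 [0.4504 0.1043 0.1477] [-1.651e+02 -1.000e-01  8.990e+01] F [ 0.5  0.2 -0.8] w 0.0215 g 55.0 q [-65.  16.  60. 105. -15.  82.  -0.]
tip [0.417  0.1046 0.0221] t [-4.6  1.3  9. ]
```

```bash
python3 -m creep '[{"wx":0,"wy":0,"wz":0,"tx":-4,"ty":1,"tz":8,"gripper":-1},{"wx":0,"wy":0,"wz":0,"tx":-4,"ty":1,"tz":8,"gripper":-1},{"wx":0,"wy":0,"wz":0,"tx":-4,"ty":1,"tz":8,"gripper":-1}]'
python3 -c "
from h import *
td(.416,.1,.013)"
python3 -m creep '[{"wx":0,"wy":0,"wz":0,"tx":1,"ty":-11,"tz":3,"gripper":-1},{"wx":0,"wy":0,"wz":0,"tx":5,"ty":-22,"tz":6,"gripper":-1},{"wx":0,"wy":0,"wz":0,"tx":12,"ty":-31,"tz":8,"gripper":-1},{"wx":0,"wy":0,"wz":0,"tx":22,"ty":-38,"tz":10,"gripper":-1},{"wx":0,"wy":0,"wz":0,"tx":33,"ty":-41,"tz":11,"gripper":-1}]'
python3 -c "
from h import *
st();td(.374,.134,.013)"
```

```text
time_s: 30.55
tool_pos: [0.4486, 0.0997, 0.1386]
tool_rot: [-165.0, -0.0, 89.8]
force: [0.3, 0.8, -1.3]
grip_width: 0.0216
grasp_force: 55.0
tip [0.415  0.0999 0.013 ] t [ 0.1  1.  -0.3]
time_s: 30.97
tool_pos: [0.4057, 0.1334, 0.1387]
tool_rot: [-165.0, -0.1, 89.8]
force: [0.3, 0.1, -0.8]
grip_width: 0.0219
grasp_force: 55.0
30.97 [0.4057 0.1334 0.1387] [-1.65e+02 -1.00e-01  8.98e+01] F [ 0.3  0.1 -0.8] w 0.0219 g 55.0 q [-72.  10.  60. 110. -12.  80.  -8.]
tip [0.372  0.1336 0.0132] t [ 0.4  2.  -0.4]
```

Tracks exactly. The rest of this turn.

```bash
python3 -m creep '[{"wx":0,"wy":0,"wz":0,"tx":12,"ty":0,"tz":0,"gripper":-1},{"wx":0,"wy":0,"wz":0,"tx":23,"ty":4,"tz":-1,"gripper":-1},{"wx":0,"wy":0,"wz":0,"tx":32,"ty":12,"tz":-3,"gripper":-1},{"wx":0,"wy":0,"wz":0,"tx":39,"ty":21,"tz":-6,"gripper":-1},{"wx":0,"wy":0,"wz":0,"tx":42,"ty":32,"tz":-9,"gripper":-1}]' | grep -E "force"
python3 -c "
from h import *
td(.408,.176,.013)"
python3 -m creep '[{"wx":0,"wy":0,"wz":0,"tx":-1,"ty":11,"tz":-3,"gripper":-1},{"wx":0,"wy":0,"wz":0,"tx":-5,"ty":22,"tz":-6,"gripper":-1},{"wx":0,"wy":0,"wz":0,"tx":-12,"ty":31,"tz":-8,"gripper":-1},{"wx":0,"wy":0,"wz":0,"tx":-22,"ty":38,"tz":-10,"gripper":-1},{"wx":0,"wy":0,"wz":0,"tx":-33,"ty":41,"tz":-11,"gripper":-1}]'| grep -E "force"
python3 -c "
from h import *
td(.45,.142,.013)"
python3 -m creep '[{"wx":0,"wy":0,"wz":0,"tx":-12,"ty":0,"tz":0,"gripper":-1},{"wx":0,"wy":0,"wz":0,"tx":-23,"ty":-4,"tz":1,"gripper":-1},{"wx":0,"wy":0,"wz":0,"tx":-32,"ty":-12,"tz":3,"gripper":-1},{"wx":0,"wy":0,"wz":0,"tx":-39,"ty":-21,"tz":6,"gripper":-1},{"wx":0,"wy":0,"wz":0,"tx":-42,"ty":-32,"tz":9,"gripper":-1}]'| grep -E "force"
python3 -c "
from h import *
st();td(.416,.100,.013)"
```

```text
force: [-1.2, -0.1, -0.5]
grasp_force: 55.0
tip [0.4065 0.1774 0.013 ] t [-1.4  1.4 -0.4]
force: [-0.5, 0.4, -0.8]
grasp_force: 55.0
tip [0.4494 0.1418 0.0124] t [ 0.2  0.4 -0.8]
force: [0.0, -0.5, -1.2]
grasp_force: 55.0
32.22 [0.4479 0.0984 0.1384] [-165.    -0.    89.8] F [ 0.  -0.5 -1.2] w 0.0216 g 55.0 q [-64.  17.  60. 106. -16.  81.   0.]
tip [0.4143 0.0986 0.0128] t [ 1.5  1.6 -0.6]
```

```bash
python3 -m creep '[{"wx":0,"wy":0,"wz":0,"tx":2,"ty":-10,"tz":2,"gripper":-1},{"wx":0,"wy":0,"wz":0,"tx":6,"ty":-21,"tz":5,"gripper":-1},{"wx":0,"wy":0,"wz":0,"tx":13,"ty":-30,"tz":7,"gripper":-1},{"wx":0,"wy":0,"wz":0,"tx":23,"ty":-37,"tz":9,"gripper":-1},{"wx":0,"wy":0,"wz":0,"tx":34,"ty":-40,"tz":10,"gripper":-1}]' | grep -E "force"
python3 -m creep '[{"wx":0,"wy":0,"wz":0,"tx":12,"ty":0,"tz":0,"gripper":-1},{"wx":0,"wy":0,"wz":0,"tx":23,"ty":4,"tz":-1,"gripper":-1},{"wx":0,"wy":0,"wz":0,"tx":32,"ty":12,"tz":-3,"gripper":-1},{"wx":0,"wy":0,"wz":0,"tx":39,"ty":21,"tz":-6,"gripper":-1},{"wx":0,"wy":0,"wz":0,"tx":42,"ty":32,"tz":-9,"gripper":-1}]' | grep -E "force"
python3 -m creep '[{"wx":0,"wy":0,"wz":0,"tx":-1,"ty":11,"tz":-3,"gripper":-1},{"wx":0,"wy":0,"wz":0,"tx":-5,"ty":22,"tz":-6,"gripper":-1},{"wx":0,"wy":0,"wz":0,"tx":-12,"ty":31,"tz":-8,"gripper":-1},{"wx":0,"wy":0,"wz":0,"tx":-22,"ty":38,"tz":-10,"gripper":-1},{"wx":0,"wy":0,"wz":0,"tx":-33,"ty":41,"tz":-11,"gripper":-1}]'| grep -E "force"
python3 -m creep '[{"wx":0,"wy":0,"wz":0,"tx":-12,"ty":0,"tz":0,"gripper":-1},{"wx":0,"wy":0,"wz":0,"tx":-23,"ty":-4,"tz":1,"gripper":-1},{"wx":0,"wy":0,"wz":0,"tx":-32,"ty":-12,"tz":3,"gripper":-1},{"wx":0,"wy":0,"wz":0,"tx":-39,"ty":-21,"tz":6,"gripper":-1},{"wx":0,"wy":0,"wz":0,"tx":-42,"ty":-32,"tz":9,"gripper":-1}]'| grep -E "force"
python3 -c "
from h import *
st();td(.416,.100,.013)"
python3 -m creep '[{"wx":0,"wy":0,"wz":0,"tx":2,"ty":-11,"tz":3,"gripper":-1},{"wx":0,"wy":0,"wz":0,"tx":6,"ty":-22,"tz":6,"gripper":-1},{"wx":0,"wy":0,"wz":0,"tx":13,"ty":-31,"tz":8,"gripper":-1},{"wx":0,"wy":0,"wz":0,"tx":23,"ty":-38,"tz":10,"gripper":-1},{"wx":0,"wy":0,"wz":0,"tx":34,"ty":-41,"tz":11,"gripper":-1}]' | grep -E "force"
python3 -m creep '[{"wx":0,"wy":0,"wz":0,"tx":12,"ty":0,"tz":0,"gripper":-1},{"wx":0,"wy":0,"wz":0,"tx":23,"ty":4,"tz":-1,"gripper":-1},{"wx":0,"wy":0,"wz":0,"tx":32,"ty":12,"tz":-3,"gripper":-1},{"wx":0,"wy":0,"wz":0,"tx":39,"ty":21,"tz":-6,"gripper":-1},{"wx":0,"wy":0,"wz":0,"tx":42,"ty":32,"tz":-9,"gripper":-1}]' | grep -E "force"
python3 -m creep '[{"wx":0,"wy":0,"wz":0,"tx":-1,"ty":11,"tz":-3,"gripper":-1},{"wx":0,"wy":0,"wz":0,"tx":-5,"ty":22,"tz":-6,"gripper":-1},{"wx":0,"wy":0,"wz":0,"tx":-12,"ty":31,"tz":-8,"gripper":-1},{"wx":0,"wy":0,"wz":0,"tx":-22,"ty":38,"tz":-10,"gripper":-1},{"wx":0,"wy":0,"wz":0,"tx":-33,"ty":41,"tz":-11,"gripper":-1}]'| grep -E "force"
python3 -m creep '[{"wx":0,"wy":0,"wz":0,"tx":-12,"ty":0,"tz":0,"gripper":-1},{"wx":0,"wy":0,"wz":0,"tx":-23,"ty":-4,"tz":1,"gripper":-1},{"wx":0,"wy":0,"wz":0,"tx":-32,"ty":-12,"tz":3,"gripper":-1},{"wx":0,"wy":0,"wz":0,"tx":-39,"ty":-21,"tz":6,"gripper":-1},{"wx":0,"wy":0,"wz":0,"tx":-42,"ty":-32,"tz":9,"gripper":-1}]'| grep -E "force"
python3 - <<'E'
from h import *
st();td(.416,.100,.013)
for c in("side","top"):
  p,d=optics.read_camera(c);u,v=np.round(proj(c,[.42,.138,.06])).astype(int);cv2.imwrite(f"s_{c}.png",cv2.resize(p[v-45:v+45,u-50:u+50,::-1],None,fx=4,fy=4))
cv2.imwrite("pics/stir.png",np.hstack([cv2.imread(f"s_{c}.png") for c in("side","top")]))
E
```

```text
force: [0.5, 0.5, -0.9]
grasp_force: 55.0
force: [-0.3, 0.3, -1.0]
grasp_force: 55.0
force: [-1.1, 2.2, 0.6]
grasp_force: 55.0
force: [0.5, -0.8, -0.7]
grasp_force: 55.0
33.88 [0.4492 0.0987 0.1391] [-1.65e+02  1.00e-01  8.98e+01] F [ 0.5 -0.8 -0.7] w 0.0216 g 55.0 q [-64.  17.  60. 106. -16.  81.   0.]
tip [0.4156 0.0987 0.0135] t [1.3 0.5 0.4]
force: [0.0, -0.1, -0.7]
grasp_force: 55.0
force: [0.5, -0.2, -0.8]
grasp_force: 55.0
force: [-0.6, 0.1, -1.5]
grasp_force: 55.0
force: [0.0, -0.9, -0.8]
grasp_force: 55.0
35.55 [0.4487 0.1003 0.139 ] [-165.    -0.    89.8] F [ 0.  -0.9 -0.8] w 0.0218 g 55.0 q [-64.  17.  60. 106. -16.  82.   0.]
tip [0.415  0.1004 0.0134] t [-0.4  1.1  0.2]
```

View pics/stir.png

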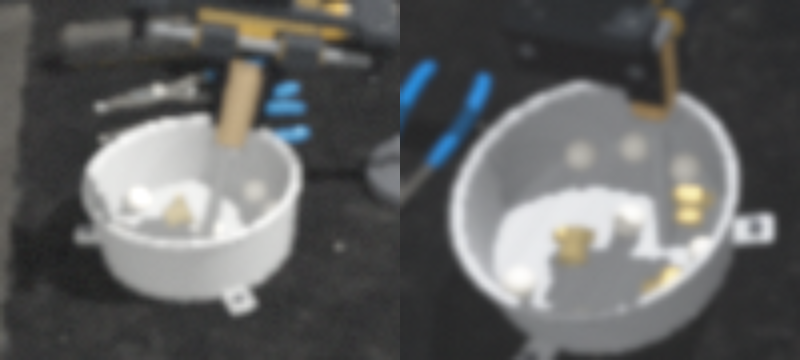

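The crop shows the rod tip in the tub, the beads pushed out along the wall, and plugs at (575,245), (690,203) and (665,280) in the top-view half, so the contents have been moved about. One more turn for margin.

```bash
python3 -m creep '[{"wx":0,"wy":0,"wz":0,"tx":1,"ty":-11,"tz":3,"gripper":-1},{"wx":0,"wy":0,"wz":0,"tx":5,"ty":-22,"tz":6,"gripper":-1},{"wx":0,"wy":0,"wz":0,"tx":12,"ty":-31,"tz":8,"gripper":-1},{"wx":0,"wy":0,"wz":0,"tx":22,"ty":-38,"tz":10,"gripper":-1},{"wx":0,"wy":0,"wz":0,"tx":33,"ty":-41,"tz":11,"gripper":-1}]' | grep -E "force"
python3 -m creep '[{"wx":0,"wy":0,"wz":0,"tx":12,"ty":0,"tz":0,"gripper":-1},{"wx":0,"wy":0,"wz":0,"tx":23,"ty":4,"tz":-1,"gripper":-1},{"wx":0,"wy":0,"wz":0,"tx":32,"ty":12,"tz":-3,"gripper":-1},{"wx":0,"wy":0,"wz":0,"tx":39,"ty":21,"tz":-6,"gripper":-1},{"wx":0,"wy":0,"wz":0,"tx":42,"ty":32,"tz":-9,"gripper":-1}]' | grep -E "force"
python3 -m creep '[{"wx":0,"wy":0,"wz":0,"tx":-1,"ty":11,"tz":-3,"gripper":-1},{"wx":0,"wy":0,"wz":0,"tx":-5,"ty":22,"tz":-6,"gripper":-1},{"wx":0,"wy":0,"wz":0,"tx":-12,"ty":31,"tz":-8,"gripper":-1},{"wx":0,"wy":0,"wz":0,"tx":-22,"ty":38,"tz":-10,"gripper":-1},{"wx":0,"wy":0,"wz":0,"tx":-33,"ty":41,"tz":-11,"gripper":-1}]'| grep -E "force"
python3 -m creep '[{"wx":0,"wy":0,"wz":0,"tx":-12,"ty":0,"tz":0,"gripper":-1},{"wx":0,"wy":0,"wz":0,"tx":-23,"ty":-4,"tz":1,"gripper":-1},{"wx":0,"wy":0,"wz":0,"tx":-32,"ty":-12,"tz":3,"gripper":-1},{"wx":0,"wy":0,"wz":0,"tx":-39,"ty":-21,"tz":6,"gripper":-1},{"wx":0,"wy":0,"wz":0,"tx":-42,"ty":-32,"tz":9,"gripper":-1}]'| grep -E "force"
python3 -m creep '[{"wx":0,"wy":0,"wz":0,"tx":5,"ty":-5,"tz":-18,"gripper":-1},{"wx":0,"wy":0,"wz":0,"tx":10,"ty":-10,"tz":-40,"gripper":-1},{"wx":0,"wy":0,"wz":0,"tx":10,"ty":-17,"tz":-65,"gripper":-1},{"wx":0,"wy":0,"wz":0,"tx":10,"ty":-25,"tz":-95,"gripper":-1},{"wx":0,"wy":0,"wz":0,"tx":10,"ty":-28,"tz":-105,"gripper":-1}]'
python3 -m creep '[{"wx":-6,"wy":0,"wz":0,"tx":0,"ty":0,"tz":0,"gripper":-1},{"wx":-12,"wy":0,"wz":0,"tx":0,"ty":0,"tz":0,"gripper":-1},{"wx":-15,"wy":0,"wz":0,"tx":0,"ty":0,"tz":0,"gripper":-1},{"wx":-15,"wy":0,"wz":0,"tx":0,"ty":0,"tz":0,"gripper":-1}]'
python3 - <<'E'
from h import *
st();delta(.53,-.2095,.245,3.9)
E
```

```text
force: [0.5, -0.1, -1.1]
grasp_force: 55.0
force: [0.4, 0.1, -0.4]
grasp_force: 55.0
force: [0.4, 0.3, -2.0]
grasp_force: 55.0
force: [-0.9, 0.1, -0.6]
grasp_force: 55.0
time_s: 37.73
tool_pos: [0.4506, 0.1117, 0.2511]
tool_rot: [-165.2, -0.2, 89.9]
force: [0.9, -0.0, -1.0]
grip_width: 0.022
grasp_force: 55.0
time_s: 38.07
tool_pos: [0.4472, 0.1128, 0.2477]
tool_rot: [180.0, -0.5, 90.2]
force: [0.3, -0.4, -1.0]
grip_width: 0.0215
grasp_force: 55.0
38.07 [0.4472 0.1128 0.2477] [180.   -0.5  90.2] F [ 0.3 -0.4 -1. ] w 0.0215 g 55.0 q [-79. -14.  54. 108.  11.  80. -27.]
t [-3.225e+02  8.190e+01 -3.000e-01] w [-0.4 -0.4 86.3]
```

```bash
python3 -m creep '[{"wx":0,"wy":0,"wz":7,"tx":-32,"ty":10,"tz":0,"gripper":-1},{"wx":0,"wy":0,"wz":14,"tx":-64,"ty":20,"tz":0,"gripper":-1},{"wx":0,"wy":0,"wz":21,"tx":-96,"ty":30,"tz":0,"gripper":-1},{"wx":0,"wy":0,"wz":28,"tx":-128,"ty":40,"tz":0,"gripper":-1},{"wx":0,"wy":0,"wz":35,"tx":-160,"ty":50,"tz":0,"gripper":-1}]'|grep tool
python3 - <<'E'
from h import *
st();delta(.53,-.2095,.245,3.9)
for c in("side","top"):
  p,d=optics.read_camera(c);u,v=np.round(proj(c,[.42,.138,.04])).astype(int);cv2.imwrite(f"s_{c}.png",cv2.resize(p[v-45:v+45,u-50:u+50,::-1],None,fx=4,fy=4))
cv2.imwrite("pics/after.png",np.hstack([cv2.imread(f"s_{c}.png") for c in("side","top")]))
E
```

```text
tool_pos: [0.4993, -0.0499, 0.2473]
tool_rot: [-179.9, -0.0, 54.6]
38.48 [ 0.4993 -0.0499  0.2473] [-179.9   -0.    54.6] F [ 0.2  0.8 -0.7] w 0.0214 g 55.0 q [-68.  -6.  68. 103.   6.  79. -37.]
t [-112.2  117.6    1.9] w [-0.2  0.  50.7]
```

View pics/after.png

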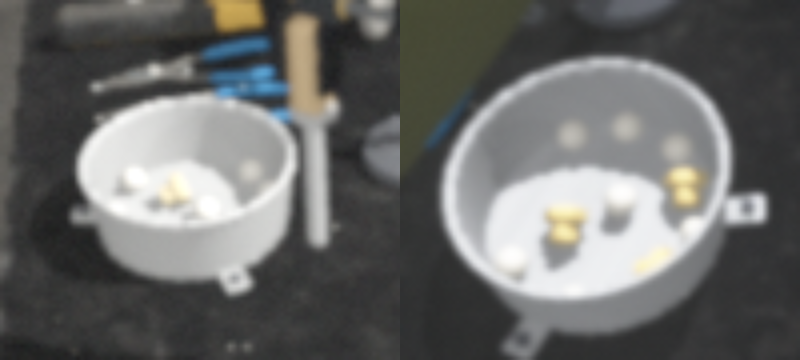

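Top half of the crop: seven white beads show at (572,135), (627,127), (675,150), (622,195), (690,225), (512,260) and (573,290). The plugs are at (565,220), (685,185) and (653,260), all in the tub. I count no stray bead outside it; the near wall hides a strip.

```bash
python3 -m creep '[{"wx":0,"wy":0,"wz":5,"tx":-25,"ty":26,"tz":0,"gripper":-1},{"wx":0,"wy":0,"wz":10,"tx":-50,"ty":52,"tz":0,"gripper":-1},{"wx":0,"wy":0,"wz":15,"tx":-75,"ty":78,"tz":0,"gripper":-1},{"wx":0,"wy":0,"wz":20,"tx":-100,"ty":104,"tz":0,"gripper":-1},{"wx":0,"wy":0,"wz":20,"tx":-112,"ty":117,"tz":0,"gripper":-1}]'|grep tool
python3 - <<'E'
from h import *
st();delta(.55,-.208,.245,3.9)
E
```

```text
tool_pos: [0.5303, -0.2114, 0.2467]
tool_rot: [179.9, 0.2, 34.5]
39.0 [ 0.5303 -0.2114  0.2467] [179.9   0.2  34.5] F [-1.  -0.8 -1.1] w 0.022 g 55.0 q [-39.  16.  69.  94. -15.  80. -23.]
t [18.2  8.4  1.6] w [ 0.1  0.2 30.6]
```

```bash
python3 -m creep '[{"wx":0,"wy":0,"wz":5,"tx":5,"ty":2,"tz":0,"gripper":-1},{"wx":0,"wy":0,"wz":10,"tx":10,"ty":4,"tz":0,"gripper":-1},{"wx":0,"wy":0,"wz":15,"tx":18,"ty":8,"tz":0,"gripper":-1},{"wx":0,"wy":0,"wz":22,"tx":18,"ty":8,"tz":0,"gripper":-1},{"wx":0,"wy":0,"wz":29,"tx":18,"ty":8,"tz":0,"gripper":-1}]'|grep tool
python3 - <<'E'
from h import *
st();delta(.5597,-.2071,.16,3.9)
E
```

```text
tool_pos: [0.5505, -0.2023, 0.2465]
tool_rot: [-180.0, 0.2, 5.7]
39.42 [ 0.5505 -0.2023  0.2465] [-180.     0.2    5.7] F [-0.   0.2 -0.3] w 0.0218 g 55.0 q [-38.  20.  70.  92. -18.  81. -51.]
t [ 8.9  5.7 86.5] w [-0.   0.2  1.8]
```

```bash
python3 -m creep '[{"wx":0,"wy":0,"wz":1.8,"tx":4,"ty":2,"tz":25,"gripper":-1},{"wx":0,"wy":0,"wz":1.8,"tx":9,"ty":5,"tz":50,"gripper":-1},{"wx":0,"wy":0,"wz":1.8,"tx":9,"ty":5,"tz":75,"gripper":-1},{"wx":0,"wy":0,"wz":1.8,"tx":9,"ty":5,"tz":86,"gripper":-1},{"wx":0,"wy":0,"wz":1.8,"tx":9,"ty":5,"tz":86,"gripper":-1}]'|grep tool
python3 -m creep '[{"wx":0,"wy":0,"wz":0,"tx":0,"ty":0,"tz":0,"gripper":-1},{"wx":0,"wy":0,"wz":0,"tx":0,"ty":0,"tz":0,"gripper":-1}]'|grep tool
python3 - <<'E'
from h import *
o=get_obs()["tool_pos"]
for c in("side","top"):
  p,d=optics.read_camera(c);W=cloud(c,d)
  m=(np.hypot(W[...,0]-o[0],W[...,1]-o[1])<.03)&(W[...,2]>.02)&(W[...,2]<.12)&(d>0);P=W[m];print(c,m.sum())
  for z in(.035,.055,.075,.095,.115):
    s=P[abs(P[:,2]-z)<.01];print(z,len(s),s[:,:2].mean(0).round(4) if len(s) else"", (np.ptp(s[:,:2],axis=0)).round(3) if len(s) else "")
  m=(np.hypot(W[...,0]-o[0],W[...,1]-o[1])<.03)&(W[...,2]>.12)&(W[...,2]<.145)&(d>0);P=W[m];print("collar",len(P),P.min(0).round(3),P.max(0).round(3)) if m.any() else 0
  print(nets.place_of("rod",c)[:2])
st();delta(.6195,-.203,.159,3.9)
E
```

```text
tool_pos: [0.5578, -0.2059, 0.1584]
tool_rot: [-179.9, 0.4, 4.1]
tool_pos: [0.5605, -0.2077, 0.1631]
tool_rot: [180.0, -0.1, 4.1]
side 112
0.035 15 [ 0.561  -0.2115] [0.011 0.005]
0.055 27 [ 0.5607 -0.212 ] [0.011 0.009]
0.075 26 [ 0.5601 -0.2115] [0.01  0.008]
0.095 25 [ 0.5604 -0.212 ] [0.01  0.009]
0.115 19 [ 0.5606 -0.2134] [0.007 0.004]
collar 45 [ 0.547 -0.222  0.122] [ 0.576 -0.21   0.145]
[{'point': [0.5596, -0.2059, 0.0302], 'confidence': 0.66}, {'point': [0.4601, 0.1812, 0.0146], 'confidence': 0.26}]
top 98
0.035 10 [ 0.5595 -0.2089] [0.004 0.008]
0.055 22 [ 0.5601 -0.2095] [0.01  0.011]
0.075 25 [ 0.5593 -0.2089] [0.006 0.011]
0.095 24 [ 0.5596 -0.2093] [0.008 0.012]
0.115 17 [ 0.5599 -0.2098] [0.008 0.01 ]
collar 46 [ 0.549 -0.224  0.12 ] [ 0.566 -0.194  0.145]
[{'point': [0.5678, -0.2093, 0.0368], 'confidence': 0.58}, {'point': [0.3608, 0.1801, 0.0159], 'confidence': 0.32}]
40.2 [ 0.5605 -0.2075  0.163 ] [ 1.8e+02 -1.0e-01  4.1e+00] F [-0.5  0.6 -1. ] w 0.0218 g 55.0 q [-34.  25.  66.  97. -24.  73. -49.]
t [59.1 -0.2  4.1] w [ 0.  -0.1  0.2]
```

```bash
python3 -m creep '[{"wx":0,"wy":0,"wz":0,"tx":15,"ty":0,"tz":5,"gripper":-1},{"wx":0,"wy":0,"wz":0,"tx":30,"ty":0,"tz":5,"gripper":-1},{"wx":0,"wy":0,"wz":0,"tx":40,"ty":0,"tz":5,"gripper":-1},{"wx":0,"wy":0,"wz":0,"tx":48,"ty":0,"tz":5,"gripper":-1},{"wx":0,"wy":0,"wz":0,"tx":48,"ty":0,"tz":5,"gripper":-1}]'
python3 -m creep '[{"wx":0,"wy":0,"wz":0,"tx":0,"ty":0,"tz":0,"gripper":-1},{"wx":0,"wy":0,"wz":0,"tx":0,"ty":0,"tz":0,"gripper":-1}]'|grep tool
python3 - <<'E'
from h import *
st();delta(.6495,-.2009,.157,3.9)
E
```

```text
time_s: 40.62
tool_pos: [0.6094, -0.2034, 0.1571]
tool_rot: [179.9, -0.0, 4.2]
force: [-0.2, 0.3, -2.0]
grip_width: 0.0216
grasp_force: 55.0
tool_pos: [0.6071, -0.2044, 0.157]
tool_rot: [180.0, 0.0, 4.0]
40.78 [ 0.6071 -0.2044  0.157 ] [180.   0.   4.] F [-0.5 -0.4 -1.8] w 0.0213 g 55.0 q [-29.  31.  62.  91. -28.  75. -49.]
t [42.6 -0.5 -0.1] w [0.  0.  0.1]
```

```bash
python3 -m creep '[{"wx":0,"wy":0,"wz":0,"tx":10,"ty":0,"tz":0,"gripper":-1},{"wx":0,"wy":0,"wz":0,"tx":20,"ty":0,"tz":0,"gripper":-1},{"wx":0,"wy":0,"wz":0,"tx":30,"ty":0,"tz":0,"gripper":-1},{"wx":0,"wy":0,"wz":0,"tx":38,"ty":0,"tz":0,"gripper":-1},{"wx":0,"wy":0,"wz":0,"tx":43,"ty":0,"tz":0,"gripper":-1}]'
python3 -m creep '[{"wx":0,"wy":0,"wz":0,"tx":0,"ty":0,"tz":0,"gripper":-1},{"wx":0,"wy":0,"wz":0,"tx":0,"ty":0,"tz":0,"gripper":-1}]'
python3 - <<'E'
from h import *
st();delta(.6495,-.2009,.1439,3.9)
E
```

```text
time_s: 41.2
tool_pos: [0.651, -0.2007, 0.1569]
tool_rot: [-180.0, -0.0, 4.1]
force: [-0.1, -0.0, -1.2]
grip_width: 0.0219
grasp_force: 55.0
time_s: 41.37
tool_pos: [0.6502, -0.2011, 0.1568]
tool_rot: [180.0, 0.0, 4.1]
force: [0.0, -0.5, -1.7]
grip_width: 0.0217
grasp_force: 55.0
41.37 [ 0.6502 -0.2011  0.1568] [180.    0.    4.1] F [ 0.  -0.5 -1.7] w 0.0217 g 55.0 q [-26.  35.  60.  85. -31.  77. -50.]
t [-0.7 -0.2 12.9] w [0.  0.  0.2]
```

No contact. Lower 13 mm.

```bash
python3 -m creep '[{"wx":0,"wy":0,"wz":0,"tx":0,"ty":0,"tz":4,"gripper":-1},{"wx":0,"wy":0,"wz":0,"tx":0,"ty":0,"tz":8,"gripper":-1},{"wx":0,"wy":0,"wz":0,"tx":0,"ty":0,"tz":11,"gripper":-1},{"wx":0,"wy":0,"wz":0,"tx":0,"ty":0,"tz":13,"gripper":-1},{"wx":0,"wy":0,"wz":0,"tx":0,"ty":0,"tz":13,"gripper":-1}]'
python3 -m creep '[{"wx":0,"wy":0,"wz":0,"tx":0,"ty":0,"tz":0,"gripper":-1},{"wx":0,"wy":0,"wz":0,"tx":0,"ty":0,"tz":0,"gripper":-1}]'
```

```text
time_s: 41.78
tool_pos: [0.6503, -0.2009, 0.1439]
tool_rot: [-180.0, 0.0, 4.1]
force: [-0.9, 0.5, 0.9]
grip_width: 0.0215
grasp_force: 55.0
time_s: 41.95
tool_pos: [0.6504, -0.2009, 0.1439]
tool_rot: [-180.0, 0.0, 4.1]
force: [-1.6, 0.4, 1.6]
grip_width: 0.0216
grasp_force: 55.0
```

Contact force rose from −1.7 to +1.6 N, so the collar rests on the prongs. Release and rise.

```bash
python3 -m creep '[{"wx":0,"wy":0,"wz":0,"tx":0,"ty":0,"tz":0,"gripper":0.2},{"wx":0,"wy":0,"wz":0,"tx":0,"ty":0,"tz":0,"gripper":0.2},{"wx":0,"wy":0,"wz":0,"tx":0,"ty":0,"tz":0,"gripper":0.2},{"wx":0,"wy":0,"wz":0,"tx":0,"ty":0,"tz":0,"gripper":0.2},{"wx":0,"wy":0,"wz":0,"tx":0,"ty":0,"tz":0,"gripper":0.2}]' 25
python3 -m creep '[{"wx":0,"wy":0,"wz":0,"tx":0,"ty":0,"tz":-20,"gripper":0.2},{"wx":0,"wy":0,"wz":0,"tx":0,"ty":0,"tz":-45,"gripper":0.2},{"wx":0,"wy":0,"wz":0,"tx":0,"ty":0,"tz":-80,"gripper":0.2},{"wx":0,"wy":0,"wz":0,"tx":0,"ty":0,"tz":-110,"gripper":0.2},{"wx":0,"wy":0,"wz":0,"tx":-30,"ty":0,"tz":-135,"gripper":0.2}]'
python3 -m creep '[{"wx":0,"wy":0,"wz":-7,"tx":-10,"ty":-20,"tz":0,"gripper":0.2},{"wx":0,"wy":0,"wz":-14,"tx":-20,"ty":-60,"tz":0,"gripper":0.2},{"wx":0,"wy":0,"wz":-21,"tx":-30,"ty":-90,"tz":0,"gripper":0.2},{"wx":0,"wy":0,"wz":-28,"tx":-40,"ty":-120,"tz":0,"gripper":0.2},{"wx":0,"wy":0,"wz":-35,"tx":-50,"ty":-150,"tz":0,"gripper":0.2}]'|grep tool
python3 - <<'E'
from h import *
for c in("side","top"):
  p,d=optics.read_camera(c);W=cloud(c,d)
  for q in("rod","knob_top","lens","tub","plug0"): print(c,q,[(np.round(x["point"],3).tolist(),round(x["confidence"],2)) for x in nets.place_of(q,c)][:4])
  m=(np.hypot(W[...,0]-.652,W[...,1]+.2)<.035)&(W[...,2]>.13)&(d>0);P=W[m]
  print(c,"handle",m.sum(),P.min(0).round(4),P.max(0).round(4))
  m=(np.hypot(W[...,0]-.59,W[...,1]-.312)<.03)&(W[...,2]>.19)&(d>0);P=W[m];print(c,"knob",m.sum(),P.min(0).round(4),P.max(0).round(4))
  cv2.imwrite(f"pics/{c}_r.png",p[:,:,::-1])
st();delta(.593,.313,.29,90)
E
```

```text
time_s: 42.37
tool_pos: [0.6508, -0.2008, 0.1438]
tool_rot: [180.0, -0.0, 4.1]
force: [-0.0, 0.1, -0.5]
grip_width: 0.0466
grasp_force: 0.0
time_s: 42.78
tool_pos: [0.6249, -0.2007, 0.28]
tool_rot: [179.8, -0.1, 4.4]
force: [-0.7, 1.5, 1.1]
grip_width: 0.0519
grasp_force: 0.0
tool_pos: [0.5595, -0.0556, 0.2787]
tool_rot: [-180.0, -0.0, 39.4]
side rod [([0.661, -0.33, -0.002], 0.72), ([0.65, -0.202, 0.011], 0.66), ([0.463, 0.181, 0.017], 0.65)]
side knob_top []
side lens []
side tub [([0.412, 0.141, 0.0], 0.98)]
side plug0 [([0.434, -0.416, -0.004], 0.52), ([0.407, 0.163, 0.019], 0.43)]
side handle 244 [ 0.6396 -0.2151  0.1306] [ 0.6628 -0.1904  0.1903]Traceback (most recent call last):
  File "<stdin>", line 7, in <module>
    return umr_minimum(a, axis, None, out, keepdims, initial, where)
ValueError: zero-size array to reduction operation minimum which has no identity
```

Run:
```python
from h import *
p,d=optics.read_camera("side");cv2.imwrite("pics/side_r.png",p[:,:,::-1])
optics.read_camera("top")
for q in("rod","knob_top","lens","tub","bead0"): print(q,[(np.round(x["point"],3).tolist(),round(x["confidence"],2)) for x in nets.place_of(q,"top")][:8])
st();delta(.593,.3135,.29,90)
```

```text
rod [([0.658, -0.2, 0.018], 0.85), ([0.407, 0.157, 0.018], 0.37)]
knob_top [([0.593, 0.312, 0.222], 0.77)]
lens [([0.578, 0.393, 0.168], 0.78)]
tub [([0.414, 0.138, -0.0], 0.93), ([0.65, -0.198, 0.002], 0.59)]
bead0 [([0.423, 0.135, 0.018], 0.53), ([0.475, 0.149, 0.018], 0.51), ([0.362, 0.178, 0.016], 0.43), ([0.463, 0.179, 0.014], 0.4), ([0.465, 0.111, 0.017], 0.37)]
43.85 [ 0.5602 -0.0577  0.2787] [180.   0.  39.] F [ 0.5  0.2 -0.4] w 0.0524 g 0.0 q [-51.  10.  62.  93.  -9.  83. -40.]
t [ 259.  -267.9  -11.5] w [  0.   0. -51.]
```

View pics/side_r.png

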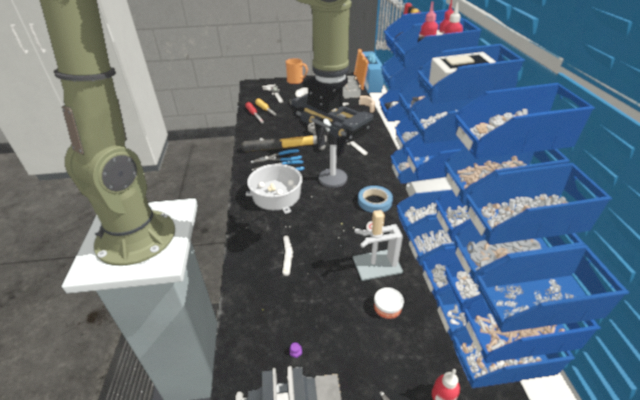

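Side view: the rod hangs upright in its fork at (377,222), the tub with plugs and beads is at (275,187), and the plug area is empty except for the purple one at (295,350). Now back to the knob.

```bash
python3 -m creep '[{"wx":0,"wy":0,"wz":-7,"tx":26,"ty":-27,"tz":-5,"gripper":0.6},{"wx":0,"wy":0,"wz":-14,"tx":52,"ty":-54,"tz":-11,"gripper":0.6},{"wx":0,"wy":0,"wz":-21,"tx":78,"ty":-81,"tz":-11,"gripper":0.6},{"wx":0,"wy":0,"wz":-28,"tx":104,"ty":-108,"tz":-11,"gripper":0.6},{"wx":0,"wy":0,"wz":-35,"tx":130,"ty":-135,"tz":-11,"gripper":0.6}]'|grep tool
python3 - <<'E'
from h import *
delta(.593,.3135,.29,90)
E
```

```text
tool_pos: [0.5761, 0.1315, 0.29]
tool_rot: [180.0, -0.0, 74.4]
t [ 1.799e+02 -3.260e+01  1.000e-01] w [  0.   -0.  -15.6]
```

```bash
python3 -m creep '[{"wx":0,"wy":0,"wz":-6,"tx":40,"ty":-7,"tz":0,"gripper":0.6},{"wx":0,"wy":0,"wz":-12,"tx":80,"ty":-14,"tz":0,"gripper":0.6},{"wx":0,"wy":0,"wz":-15.6,"tx":120,"ty":-21,"tz":0,"gripper":0.6},{"wx":0,"wy":0,"wz":-15.6,"tx":160,"ty":-28,"tz":0,"gripper":0.6},{"wx":0,"wy":0,"wz":-15.6,"tx":180,"ty":-32,"tz":0,"gripper":0.6}]'>/dev/null
python3 -m creep '[{"wx":0,"wy":0,"wz":0,"tx":0,"ty":0,"tz":0,"gripper":0.6},{"wx":0,"wy":0,"wz":0,"tx":0,"ty":0,"tz":0,"gripper":0.6},{"wx":0,"wy":0,"wz":0,"tx":0,"ty":0,"tz":25,"gripper":0.6},{"wx":0,"wy":0,"wz":0,"tx":0,"ty":0,"tz":25,"gripper":0.6}]'
python3 - <<'E'
from h import *
st();delta(.593,.3135,.19,90)
E
```

```text
time_s: 45.02
tool_pos: [0.5937, 0.3086, 0.2615]
tool_rot: [-179.8, 0.2, 89.5]
force: [-0.7, -0.0, -1.7]
grip_width: 0.0697
grasp_force: 0.0
45.02 [0.5937 0.3086 0.2615] [-179.8    0.2   89.5] F [-0.7 -0.  -1.7] w 0.0697 g 0.0 q [-61.  24.  44.  78. -17.  85. -19.]
t [ 5.1 -0.4 71.5] w [-0.2  0.2 -0.5]
```

```bash
python3 -m creep '[{"wx":0,"wy":0,"wz":0,"tx":4,"ty":0,"tz":25,"gripper":0.6},{"wx":0,"wy":0,"wz":0,"tx":4,"ty":0,"tz":50,"gripper":0.6},{"wx":0,"wy":0,"wz":0,"tx":4,"ty":0,"tz":71,"gripper":0.6},{"wx":0,"wy":0,"wz":0,"tx":4,"ty":0,"tz":71,"gripper":0.6},{"wx":0,"wy":0,"wz":0,"tx":4,"ty":0,"tz":71,"gripper":0.6}]'>/dev/null
python3 -m creep '[{"wx":0,"wy":0,"wz":0,"tx":0,"ty":0,"tz":0,"gripper":0.4},{"wx":0,"wy":0,"wz":0,"tx":0,"ty":0,"tz":0,"gripper":0.3}]'
python3 - <<'E'
from h import *
st();delta(.593,.3135,.19,90)
E
```

```text
time_s: 45.6
tool_pos: [0.5958, 0.3155, 0.1962]
tool_rot: [179.8, -0.1, 89.6]
force: [-0.7, 0.2, -0.9]
grip_width: 0.0624
grasp_force: 0.0
45.6 [0.5958 0.3155 0.1962] [ 1.798e+02 -1.000e-01  8.960e+01] F [-0.7  0.2 -0.9] w 0.0624 g 0.0 q [-61.  26.  43.  83. -18.  78. -18.]
t [-2.  -2.8  6.2] w [ 0.2 -0.1 -0.4]
```

```bash
python3 -m creep '[{"wx":0,"wy":0,"wz":0,"tx":-2,"ty":-3,"tz":6,"gripper":-1},{"wx":0,"wy":0,"wz":0,"tx":-2,"ty":-3,"tz":6,"gripper":-1},{"wx":0,"wy":0,"wz":0,"tx":-2,"ty":-3,"tz":6,"gripper":-1},{"wx":0,"wy":0,"wz":0,"tx":-2,"ty":-3,"tz":6,"gripper":-1},{"wx":0,"wy":0,"wz":0,"tx":-2,"ty":-3,"tz":6,"gripper":-1}]' 35 >/dev/null
python3 -m creep '[{"wx":0,"wy":0,"wz":0,"tx":0,"ty":0,"tz":0,"gripper":-1},{"wx":0,"wy":0,"wz":0,"tx":0,"ty":0,"tz":0,"gripper":-1},{"wx":0,"wy":0,"wz":0,"tx":0,"ty":0,"tz":0,"gripper":-1},{"wx":0,"wy":0,"wz":0,"tx":0,"ty":0,"tz":0,"gripper":-1},{"wx":0,"wy":0,"wz":0,"tx":0,"ty":0,"tz":0,"gripper":-1}]'
python3 - <<'E'
from h import *
# hinge from knob0, knob1 seen and radius .115; goal: arm aimed at tub
k0=np.array([.4945,.1667]);k1=np.array([.5925,.313]);h=np.array([.6065,.1965])
from scipy.optimize import least_squares
s=least_squares(lambda h:[(np.linalg.norm(h-k0)-.115)*3,(np.linalg.norm(h-k1)-.115)*3,*(h-[.607,.197])],h).x
T=np.array([.4125,.1385]);u=(T-s)/np.linalg.norm(T-s);g=s+.115*u;print("hinge",s.round(4),"knob goal",g.round(4),"lens err",np.linalg.norm(s+.197*u-T).round(4))
o=np.array(get_obs()["tool_pos"][:2]);a1=np.degrees(np.arctan2(*(o-s)[::-1]));a2=np.degrees(np.arctan2(u[1],u[0]))%360;print(a1,a2)
R=Ro.from_euler('xyz',get_obs()["tool_rot"],degrees=True)
A=np.radians(np.linspace(a1,a2,21));P=np.c_[s+.115*np.c_[np.cos(A),np.sin(A)],np.zeros(21)];P[0,:2]=o
for k in range(0,20,4): print([R.inv().apply(P[k+j]-P[k])[:2].__mul__(1000).round().astype(int).tolist() for j in(1,2,3,4)])
st()
E
```

```text
time_s: 46.43
tool_pos: [0.5918, 0.3138, 0.1879]
tool_rot: [180.0, -0.0, 89.7]
force: [1.4, 1.0, -0.2]
grip_width: 0.0174
grasp_force: 35.0
hinge [0.6052 0.1985] knob goal [0.4954 0.1643] lens err 0.0048
96.63504628075528 197.29027280510178
[[-3, -10], [-5, -20], [-9, -29], [-13, -38]]
[[-5, -9], [-11, -17], [-17, -25], [-24, -32]]
[[-8, -7], [-16, -12], [-25, -17], [-34, -22]]
[[-9, -3], [-19, -6], [-29, -8], [-39, -9]]
[[-10, 0], [-20, 1], [-30, 3], [-40, 5]]
46.43 [0.5918 0.3138 0.1879] [180.   -0.   89.7] F [ 1.4  1.  -0.2] w 0.0174 g 35.0 q [-62.  26.  43.  84. -18.  77. -18.]
```

```bash
python3 -m creep '[{"wx":0,"wy":0,"wz":0,"tx":-3,"ty":-10,"tz":0,"gripper":-1},{"wx":0,"wy":0,"wz":0,"tx":-5,"ty":-20,"tz":0,"gripper":-1},{"wx":0,"wy":0,"wz":0,"tx":-9,"ty":-29,"tz":0,"gripper":-1},{"wx":0,"wy":0,"wz":0,"tx":-13,"ty":-38,"tz":0,"gripper":-1}]'|grep for
python3 -m creep '[{"wx":0,"wy":0,"wz":0,"tx":-5,"ty":-9,"tz":0,"gripper":-1},{"wx":0,"wy":0,"wz":0,"tx":-11,"ty":-17,"tz":0,"gripper":-1},{"wx":0,"wy":0,"wz":0,"tx":-17,"ty":-25,"tz":0,"gripper":-1},{"wx":0,"wy":0,"wz":0,"tx":-24,"ty":-32,"tz":0,"gripper":-1}]'|grep for
python3 -m creep '[{"wx":0,"wy":0,"wz":0,"tx":-8,"ty":-7,"tz":0,"gripper":-1},{"wx":0,"wy":0,"wz":0,"tx":-16,"ty":-12,"tz":0,"gripper":-1},{"wx":0,"wy":0,"wz":0,"tx":-25,"ty":-17,"tz":0,"gripper":-1},{"wx":0,"wy":0,"wz":0,"tx":-34,"ty":-22,"tz":0,"gripper":-1}]'|grep for
python3 -m creep '[{"wx":0,"wy":0,"wz":0,"tx":-9,"ty":-3,"tz":0,"gripper":-1},{"wx":0,"wy":0,"wz":0,"tx":-19,"ty":-6,"tz":0,"gripper":-1},{"wx":0,"wy":0,"wz":0,"tx":-29,"ty":-8,"tz":0,"gripper":-1},{"wx":0,"wy":0,"wz":0,"tx":-39,"ty":-9,"tz":0,"gripper":-1}]'
python3 -m creep '[{"wx":0,"wy":0,"wz":0,"tx":-10,"ty":0,"tz":0,"gripper":-1},{"wx":0,"wy":0,"wz":0,"tx":-20,"ty":1,"tz":0,"gripper":-1},{"wx":0,"wy":0,"wz":0,"tx":-30,"ty":3,"tz":0,"gripper":-1},{"wx":0,"wy":0,"wz":0,"tx":-40,"ty":5,"tz":0,"gripper":-1},{"wx":0,"wy":0,"wz":0,"tx":-40,"ty":5,"tz":0,"gripper":-1}]'
python3 - <<'E'
from h import *
st();delta(.4954,.1643,.19)
E
```

```text
force: [7.0, 6.2, -3.9]
grasp_force: 35.0
force: [6.0, 6.7, -3.7]
grasp_force: 35.0
force: [8.4, 7.9, -4.7]
grasp_force: 35.0
time_s: 47.77
tool_pos: [0.4919, 0.2079, 0.1888]
tool_rot: [179.6, -0.4, 89.9]
force: [6.9, 8.5, -4.7]
grip_width: 0.0171
grasp_force: 35.0
time_s: 48.18
tool_pos: [0.496, 0.1656, 0.1887]
tool_rot: [179.8, -0.3, 89.7]
force: [3.2, 3.1, 1.0]
grip_width: 0.017
grasp_force: 35.0
48.18 [0.496  0.1656 0.1887] [179.8  -0.3  89.7] F [3.2 3.1 1. ] w 0.017 g 35.0 q [-68.   4.  49. 105.  -3.  72. -18.]
t [-1.3 -0.6 -1.3] w [ 0.2 -0.3 -0. ]
```

Release, rise, back off, then check.

```bash
python3 -m creep '[{"wx":0,"wy":0,"wz":0,"tx":-1,"ty":0,"tz":0,"gripper":-1},{"wx":0,"wy":0,"wz":0,"tx":-1,"ty":0,"tz":0,"gripper":0.2},{"wx":0,"wy":0,"wz":0,"tx":-1,"ty":0,"tz":0,"gripper":0.2},{"wx":0,"wy":0,"wz":0,"tx":-1,"ty":0,"tz":0,"gripper":0.2},{"wx":0,"wy":0,"wz":0,"tx":-1,"ty":0,"tz":0,"gripper":0.2}]'
python3 -m creep '[{"wx":0,"wy":0,"wz":0,"tx":0,"ty":0,"tz":-20,"gripper":0.2},{"wx":0,"wy":0,"wz":0,"tx":0,"ty":0,"tz":-50,"gripper":0.2},{"wx":0,"wy":0,"wz":0,"tx":0,"ty":0,"tz":-90,"gripper":0.2},{"wx":0,"wy":0,"wz":0,"tx":0,"ty":0,"tz":-110,"gripper":0.2}]'>/dev/null
python3 -m creep '[{"wx":0,"wy":0,"wz":0,"tx":-190,"ty":30,"tz":0,"gripper":0.2},{"wx":0,"wy":0,"wz":0,"tx":-190,"ty":30,"tz":0,"gripper":0.2},{"wx":0,"wy":0,"wz":0,"tx":-190,"ty":30,"tz":0,"gripper":0.2},{"wx":0,"wy":0,"wz":0,"tx":-190,"ty":30,"tz":0,"gripper":0.2},{"wx":0,"wy":0,"wz":0,"tx":-190,"ty":30,"tz":0,"gripper":0.2}]'
python3 -m creep '[{"wx":0,"wy":0,"wz":0,"tx":0,"ty":0,"tz":0,"gripper":0.2},{"wx":0,"wy":0,"wz":0,"tx":0,"ty":0,"tz":0,"gripper":0.2}]' >/dev/null
python3 - <<'E'
from h import *
for c in("side","top"):
  p,d=optics.read_camera(c);W=cloud(c,d)
  for q in("rod","lens","tub","knob_top"): print(c,q,[(np.round(x["point"],3).tolist(),round(x["confidence"],2)) for x in nets.place_of(q,c)][:3])
  m=(np.hypot(W[...,0]-.652,W[...,1]+.2)<.035)&(W[...,2]>.13)&(d>0);P=W[m];print("handle",P.min(0).round(4),P.max(0).round(4))
cv2.imwrite("pics/end.png",p[:,:,::-1]);st()
E
```

```text
time_s: 48.6
tool_pos: [0.4945, 0.1628, 0.1876]
tool_rot: [-180.0, 0.0, 89.7]
force: [0.1, 0.2, -0.4]
grip_width: 0.0361
grasp_force: 0.0
time_s: 49.35
tool_pos: [0.5233, -0.0326, 0.2982]
tool_rot: [180.0, 0.0, 89.4]
force: [0.6, 0.3, 0.7]
grip_width: 0.0521
grasp_force: 0.0
side rod [([0.646, -0.204, 0.01], 0.78)]
side lens [([0.416, 0.15, 0.172], 0.96), ([0.413, 0.139, 0.0], 0.43)]
side tub [([0.413, 0.14, 0.001], 0.74)]
side knob_top []
handle [ 0.6396 -0.2151  0.1301] [ 0.663  -0.1907  0.1897]
top rod [([0.658, -0.204, 0.015], 0.82), ([0.385, 0.081, 0.019], 0.66)]
top lens [([0.413, 0.144, 0.169], 0.95)]
top tub [([0.41, 0.14, -0.002], 0.57)]
top knob_top [([0.497, 0.169, 0.223], 0.8)]
handle [ 0.6397 -0.2139  0.1302] [ 0.6647 -0.1912  0.1892]
50.02 [ 0.5237 -0.0263  0.2978] [180.   -0.   89.7] F [-0.2 -1.   0.6] w 0.0522 g 0.0 q [-59.  -0.  60.  96.   0.  84.   1.]
```

View pics/end.png

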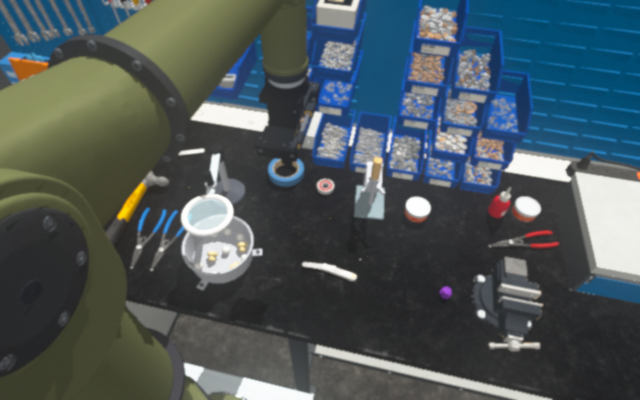

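The lens ring (207,215) is over the tub, the rod is in its fork (374,170), the three plugs are in the tub, and the tin (417,208), gauge (330,270) and bearing (325,186) are where they were. The arm is clear, so I'm handing in.

```bash
python3 -c "
from cell import env
print(env.sign_off())"
```

```text
the job is handed in; nothing more can be done
None
```

The job is handed in after 50 s of robot time, with no verdict returned: the three brass plugs are in the tub and stirred four clockwise turns, the rod is back in its fork, and the lens is within about 10 mm of the tub's centre; I saw seven of the eight beads in the tub and none outside it.

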